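# Snap the washed brush and scraper into the rack clips and slide in the drip tray

### The arm

A 6-joint arm with a two-finger parallel gripper is mounted at the origin on the work surface. World frame = base frame: x ahead of the robot, y to its left, z up, the work surface at z = 0. Lengths are in mm, angles in rad, forces in N, time in s.
With the tool pointing down it reaches from about 300 to 775 mm from the base axis. Payload 14.6 kg.
Tool frame: the origin (TCP) lies between the finger pads; the fingertips stand 22 mm ahead of it and the grasp point (between the pads) lies 3 mm ahead of it (finger_overhang is the distance from the TCP to the fingertips, in mm); z points along the fingers, y is the direction in which the jaws open and shut (so a half turn about z gives the same grasp; the last joint's range is limited). The gripper opens to 94 mm and grips with 3 to 60 N. Pads are 16 mm wide; open, the fingers measure 119 mm over their backs; the gripper's body (75 mm by 177 mm) begins 78 mm behind the grasp point.
Start: joints at [-1.392, 0.3, 1.521, -0, 1.321, -0.067], TCP at [133.826, -533.46, 227.446] pointing down, gripper open.
Joint ranges: [-3.03, 3.03], [-0.79, 2.21], [0.23, 2.52], [-1.04, 4.18], [0, 3.07], [-2.55, 2.55]. Speed limits (rad/s): [2.22, 2.22, 2.57, 3.14, 3.14, 3.14].

### API

Orientations are given as [roll, pitch, yaw] about the fixed x, y, z axes, in that order (R = Rz(yaw) Ry(pitch) Rx(roll)).
In Python, from cell import * gives the robot as it stands.
- The arm moves only by the tool jog_arm, never from a script. Its argument "increments" is a list of rows, each a list of 7 numbers: the shift along the tool's x, y, z in cm, then the turn, a rotation vector about the tool's x, y, z in degrees, then the finger opening in cm, from 0 to 9.4. In form: [[x, y, z, wx, wy, wz, grip], ...]. A call has 1 to 20 rows; each row shifts and turns the commanded pose from where the row before left it, along the tool's axes as they then stand; what a row does not reach is not made up. A row lasts 1/8 s, in which the tool goes at most 62.5 mm and 10.7 degrees, less where a joint would pass 70% of its speed; a pose out of reach is approached as far as the arm can. A call is refused whole if a number of a shift passes 6.25 or a number of a turn 10.7, either way. A call with a gripper value outside its range is refused whole. The fingers move at their own pace and stop on an object; "squeeze" is the grip in N (left out, the last holds). Time passes only in rows, so rows that do not move let the fingers close. It gives the time, the measured TCP pose, the force and the opening at its end, in the units of the state.
- read_state(): the state, without advancing time (a new reading comes with each control period).
- camera(name): name is "side" or "top" or "wrist"; returns a dict with "image" (384x512x3 uint8, red, green, blue), "K" (3x3 intrinsics, pixels), "k1" (the pictures are not rectified: a ray, as slopes to the right and down, at radius r is drawn at 1 + k1 r^2 times it, then the intrinsics apply), "rvec" (rotation vector, rad) and "tvec" (3), from world to camera coordinates, as OpenCV has them. Camera axes: x right, y down, z forward; pixel columns grow to the right and rows downward; lengths in mm; the calibration is good to about 2 mm. A picture is of the moment at which its call begins. There is no depth.
- sign_off(): hands the job in, once; it reports no verdict.
Trained networks look in a picture, given as the dict that the camera call returned (one of the last four; its "shot" number tells which), for a name from the list of things; names that differ only in an ending like _2 or _b are one class to them, and where a whole thing is asked for, a point or a joint stands for the part that bears it (a point fixed in the world has none). Each returns a list of dicts, best first, with "conf" (0 to 1); they miss things now and then, are a little off and sometimes report something else, mostly with a low value. They report only what shows in the picture. A call takes as long as a camera call. They do not tell look-alikes from the thing itself.
- recognise(picture, name): "centre" ([x, y, z] in mm, in the coordinates of the camera as it stood for that picture, good to about 4 mm: the middle of the surface that is visible of it).
- regions_of(picture, name): "mask" (384x512 bool, what is visible of it).
The state is a dict: "clock": time; "joints": joint angles; "qd": joint speeds; "effort": joint torques, N m; "eef_pos": TCP position; "eef_rot": TCP orientation; "wrist_force": force on the tool from outside, world axes, zero at the start; "moment": the same for the moment, N m; "finger_gap": finger opening in mm.
Only numpy, scipy, OpenCV 4.12 (cv2) and the standard library are available. Lean on these libraries where they do the work, as an engineer would, in place of code of your own. Each camera call takes 0.05 s, during which the arm holds its last target.

### The job

Put the washed hand tools up to drain: snap the scrubbing brush into the empty wide pair of spring clips and the scraper into the empty narrow pair, each with its head at the high end of the sloping board and its handle fully home in both clips. Slide the drip tray all the way into the bay under the rack until it meets the stop. Leave the small brush that already hangs there and everything else on the bench where they are.

Things in the scene. Friction and masses are not known exactly. Their poses are not given: they have to be found in the camera images.
- rack: Stainless draining rack, fixed, 300 mm wide (y). Origin on the bench; x points from its low front edge (x=-100) to its high back (x=+120). A draining board slopes 25 deg, 58 high at the front, 160 at the back. Two low rails across it carry three holders about 85 apart, in an order that varies; each holder is a pair of spring clips, one above the other. The open-fronted bay for the tray is under the board.
- bay_stop (a point): Middle of the stop inside the bay, 12.5 mm above the bench, at x=+2 in the rack's frame; the tray's back edge meets it when home. Axes as the rack's. The bay's side guides are 206 apart inside and 34 high, and flare to about 230 apart at the mouth, 100 in front of this point (-x). The bench is the bay's floor.
- clip_wide: Empty pair of clips for a 26 mm handle, fixed. Origin on the axis of a seated handle, midway between the clips; x up the slope along the handle (25 deg above level), y across, z square out of the board, which is 50 below; the mouths face +z. Clips at x=-26 and +26, each 14 long. Walls between them, up to the axis, leave no room for fingers round the handle: grip it on the head side, x=36 to 82.
- clip_wide_high (a point): The upper clip of the wide pair, on the seated handle's axis; axes as clip_wide. Each clip has a rigid V rest and two sprung jaws whose rolled lips are 22 mm apart, 7 above the axis, flaring out to 15 above. Laid in the mouths, a handle lies steady on the lips, about 14 too high.
- clip_narrow: Empty pair of clips for an 18 mm handle, fixed; frame, spacing, walls and board as for clip_wide. In both pairs a push along -z midway between the clips (x=0), of some 14 to 20 N, snaps the handle into both at once; pushed only at the head side it tips up out of the lower clip. The rests are rigid: the force rises steeply once it is home.
- clip_narrow_high (a point): The upper clip of the narrow pair, on the seated handle's axis; axes as clip_narrow. Lips 15 mm apart, 5 above the axis, flaring out to 13 above. A handle laid on the lips is about 10 too high.
- brush_mid (a point): Scrubbing brush, loose, lying on the bench on the flat back of its head and its thick butt, bristles up. Point on the axis of its round 26 mm thick wooden handle, 16 above the bench; it belongs midway between the clips. x points along the handle to the head, z up. Straight from x=-52 to 82; butt 32 thick to x=-72; head 52 wide, 20 thick, x=82 to 144. 0.14 kg, balanced at x=15.
- brush_head (a point): Centre of the brush's head, on the handle's axis, 112 mm from brush_mid. The bristles reach 26 above the axis.
- scraper_mid (a point): Scraper, loose, lying flat on the bench. Point on the axis of its round 18 mm thick wooden handle, 13 above the bench; it belongs midway between the clips. x points along the handle to the head, z up. Straight from x=-52 to 82; butt 26 thick to x=-72; head clamp 64 wide, 18 thick, x=82 to 108; flat blade 60 wide to x=142. 0.14 kg, balanced at x=11.
- scraper_head (a point): Middle of the scraper's head, on the handle's axis, 112 mm from scraper_mid.
- detail_mid (a point): Small detail brush (22 mm thick handle, narrow head) already hanging in the third pair of clips; point on its handle's axis midway between the clips, axes as for brush_mid. Bystander.
- tray_mid (a point): Grey plastic drip tray, loose, 100 mm deep (x) x 200 wide (y) x 25 high, on the bench in front of the bay, somewhat askew. Point: its centre, 12.5 above the bench; x points to its back edge, which goes in first. About 0.22 kg. Home against the stop, this point is at x=-48 in the rack's frame and the tray's front about level with the rack's.
- tray_tab (a point): Point to grip on the tray's pull tab, 100 mm in front of tray_mid, 18 above the bench; axes as the tray's. The tab is 24 wide (y), 10 thick, its underside 13 above the bench, and stands 67 out of the tray's front.
- tape_roll: Roll of packing tape lying flat, 96 across, 48 high. Bystander; origin under its centre.
- cleaner_jar: White plastic jar, 72 across, 85 high. Bystander; origin under its centre.
- soap: Bar of soap 75 x 48 x 26. Bystander; origin under its centre.
- box_cutter: Box cutter lying flat, 133 x 26 x 16. Bystander; origin under its handle.
- mug: White mug, 82 across, 92 high. Bystander; origin under its centre.
Things that resemble listed ones, but are neither listed nor needed, are in the scene too. What is shaped like the part that bears brush_mid but purple is not meant. Leave any yellow look-alike of the part that bears scraper_mid alone.

How it is judged (in metres and radians):
At the end, for the whole second after the job is handed in: Brush in the wide clips, scraper in the narrow ones, at rest: handle axis within 3 mm of the seat across and out of the board, 30 mm along it, 0.06 rad in line, head at the high end; tray in the bay within 6 mm of its stop, 8 mm of the middle, 0.07 rad of square (x of brush_mid in the frame of clip_wide between -0.03 and 0.03 m and y of brush_mid in the frame of clip_wide between -0.003 and 0.003 m and z of brush_mid in the frame of clip_wide between -0.003 and 0.003 m and angle between the x axis of brush_mid and the x axis of clip_wide, either way round below 0.06 rad and x of brush_head in the frame of clip_wide above 0.05 m and linear speed of each of brush, scraper, tray below 0.02 m/s and x of scraper_mid in the frame of clip_narrow between -0.03 and 0.03 m and y of scraper_mid in the frame of clip_narrow between -0.003 and 0.003 m and z of scraper_mid in the frame of clip_narrow between -0.003 and 0.003 m and angle between the x axis of scraper_mid and the x axis of clip_narrow, either way round below 0.06 rad and x of scraper_head in the frame of clip_narrow above 0.05 m and x of tray_mid in the frame of rack above -0.054 m and y of tray_mid in the frame of rack between -0.008 and 0.008 m and height (world z) of tray_mid below 0.018 m and angle between the x axis of tray_mid and the x axis of rack, either way round below 0.07 rad); the robot touches nothing.
It fails at once if the hanging detail brush is shifted by more than 15 mm (distance of detail_mid from where it was at the start of the episode above 0.015 m).
It fails at once if a bystander on the bench is pushed by more than 30 mm (distance of any of mug, tape_roll, cleaner_jar, soap, box_cutter from where it was at the start of the episode above 0.03 m).
It also fails if it takes over 72 s, if anything falls off the work surface, if the arm or the gripper's body presses on something with over 40 N, if the wrist force passes 120 N, or if a joint passes its speed limit or range.

## Working session

There is one attempt and no reset: what is moved stays moved. The work goes in short steps, Python scripts to look and compute and a tool call to move; the robot and the scene stay as the last step left them, time stands still between calls to the robot, and variables do not carry over. Pictures are saved under pics/ and viewed, and the job is handed in when it is done.

Besides the shell and the picture viewer there is one more tool, called after ">>>" as name([rows], argument=value, ...), one row to a line, values as JSON. jog_arm: Moves the arm, as the interface text tells. Its arguments: {"type":"object","properties":{"increments":{"type":"array"},"squeeze":{"type":"number"}},"required":["increments"]}

```bash
ls; mkdir -p pics; python3 - <<'E'
from cell import *
import cv2
s=read_state(); print(s)
for n in ["side","top","wrist"]:
    c=camera(n); cv2.imwrite(f"pics/a_{n}.png",cv2.resize(c["image"][:,:,::-1],(800,600),interpolation=cv2.INTER_CUBIC)); print(n,c["K"],c["k1"],c["rvec"],c["tvec"],c["shot"])
E
```

```text
pics
{'clock': 0.0, 'joints': array([-1.39155096e+00,  3.00468966e-01,  1.52161837e+00, -9.32934134e-06,
        1.32069546e+00, -6.66071261e-02]), 'qd': array([ 0.00121112, -0.00085265, -0.00035208,  0.00105514,  0.00092982,
        0.00059604]), 'effort': array([ 3.81211576e-03, -5.31806195e+01, -3.52744603e+01,  7.08305812e-02,
        2.43988994e-02, -7.65982963e-05]), 'eef_pos': array([ 133.80700649, -533.21568435,  226.87171345]), 'eef_rot': array([-3.14040454e+00, -7.01973501e-05,  2.45854763e-01]), 'wrist_force': array([-0.14448801, -0.2729918 ,  0.54646964]), 'moment': array([-0.02602448, -0.00250567, -0.00271616]), 'finger_gap': 93.97591695424917}
side [[430.00336198   0.         261.15748444]
 [  0.         430.00336198 188.61092133]
 [  0.           0.           1.        ]] -0.11852928158408106 [ 0.77942373 -2.54140182  1.14874716] [ 414.2164222   261.47130592 1146.16524128] 1
top [[366.15754293   0.         257.50269756]
 [  0.         366.15754293 190.2112186 ]
 [  0.           0.           1.        ]] 0.002538708283957514 [ 2.22819506 -1.98328583  0.20386041] [ -34.5567217   525.28351999 1102.9565302 ] 2
wrist [[328.85309757   0.         254.82500168]
 [  0.         328.85309757 189.38711047]
 [  0.           0.           1.        ]] -0.04162543787869749 [-2.29040793  1.78625248  0.26165134] [-547.66488311  -29.4084922   392.05864221] 3
```

View pics/a_top.png

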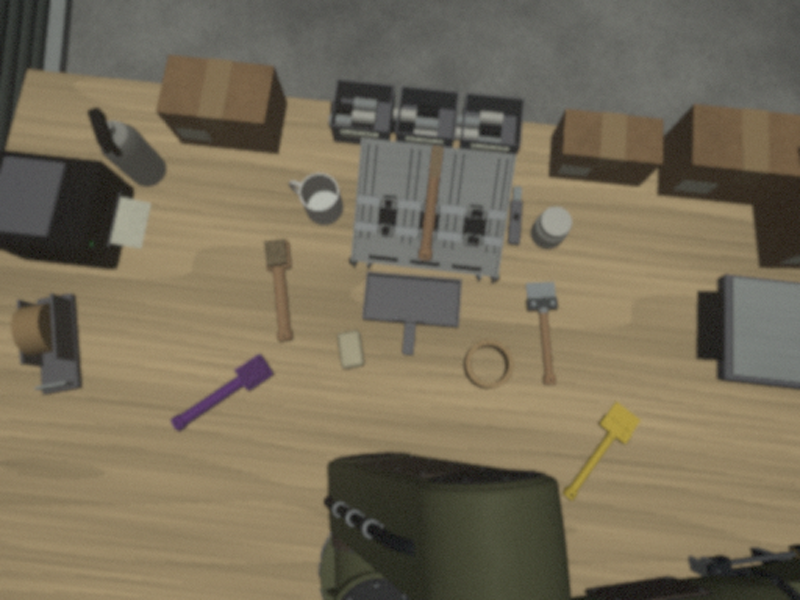

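View pics/a_side.png

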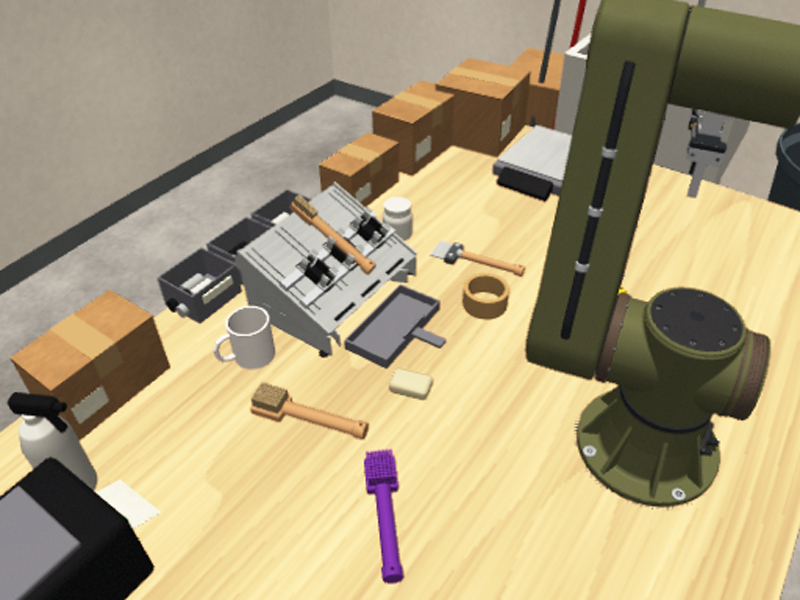

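View pics/a_wrist.png

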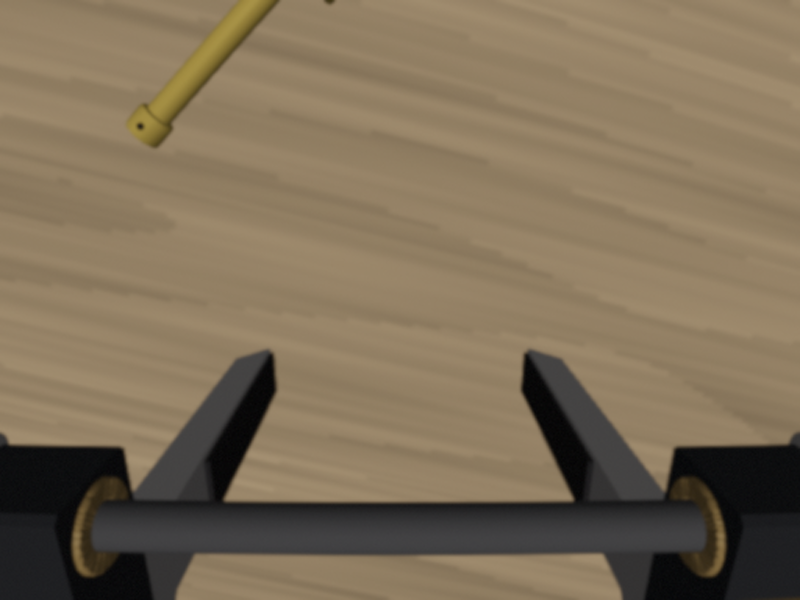

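The top picture shows two brush-shaped things: a wooden one at about (278,290) and a purple one at (225,392). It also shows two scrapers: grey and wood at (545,330), yellow at (603,450). The wooden brush and the grey/wood scraper fit the description. The rack is at (435,205), with the detail brush in its middle holder.

```bash
cat > h.py <<'E'
from cell import *
import cv2, numpy as np
from scipy.spatial.transform import Rotation as Rn
def Rt(c): return Rn.from_rotvec(np.ravel(c["rvec"])).as_matrix(), np.ravel(c["tvec"])
def proj(c,P):
    R,t=Rt(c); q=np.atleast_2d(P)@R.T+t; s=q[:,:2]/q[:,2:]; r2=(s**2).sum(1,keepdims=True)
    s=s*(1+c["k1"]*r2); K=c["K"]; return s*[K[0,0],K[1,1]]+[K[0,2],K[1,2]]
def ray(c,uv):
    K=c["K"]; d=(np.atleast_2d(uv).astype(float)-[K[0,2],K[1,2]])/[K[0,0],K[1,1]]; s=d.copy()
    for _ in range(20): s=d/(1+c["k1"]*(s**2).sum(1,keepdims=True))
    R,t=Rt(c); v=np.c_[s,np.ones(len(s))]@R; return -R.T@t, v
def onz(c,uv,z):
    o,v=ray(c,uv); return o+v*((z-o[2])/v[:,2:])
def w(c,p): R,t=Rt(c); return R.T@(np.asarray(p)-t)
def save(c,n,box=None,sc=None,pts=None):
    im=c["image"][:,:,::-1].copy()
    x0,y0,x1,y1=box or (0,0,512,384); sc=sc or min(800/(x1-x0),600/(y1-y0))
    o=cv2.resize(im[y0:y1,x0:x1],None,fx=sc,fy=sc,interpolation=cv2.INTER_CUBIC)
    for p in (pts if pts is not None else []):
        q=((np.array(p)+.5-[x0,y0])*sc-.5).astype(int); cv2.drawMarker(o,(int(q[0]),int(q[1])),(0,0,255),cv2.MARKER_CROSS,9,1)
    cv2.imwrite(f"pics/{n}.png",o)
E
python3 - <<'E'
from h import *
for n in ["top","side"]:
    c=camera(n)
    for k in ["rack","clip_wide","clip_narrow","brush_mid","brush_head","scraper_mid","scraper_head","detail_mid","tray_mid","tray_tab","tape_roll","cleaner_jar","soap","box_cutter","mug"]:
        r=recognise(c,k)
        print(n,k,[(round(a["conf"],2),w(c,a["centre"]).round(0).tolist(),proj(c,w(c,a["centre"]))[0].round().tolist()) for a in r[:3]])
    if n=="top": save(c,"b_rack",(215,80,345,185)); save(c,"b_tools",(110,140,410,320))
    else: save(c,"b_side",(140,100,350,290))
E
```

```text
top rack [(0.97, [712.0, -16.0, 125.0], [278.0, 128.0]), (0.32, [684.0, -6.0, 171.0], [275.0, 131.0])]
top clip_wide [(0.86, [667.0, -97.0, 138.0], [304.0, 144.0])]
top clip_narrow [(0.64, [662.0, 70.0, 137.0], [248.0, 139.0])]
top brush_mid [(0.81, [308.0, 348.0, 30.0], [147.0, 248.0]), (0.65, [549.0, 281.0, 33.0], [180.0, 176.0])]
top brush_head [(0.85, [546.0, 284.0, 26.0], [180.0, 177.0])]
top scraper_mid [(0.94, [303.0, -413.0, 18.0], [390.0, 278.0])]
top scraper_head [(0.76, [540.0, -270.0, 20.0], [349.0, 198.0]), (0.57, [305.0, -412.0, 15.0], [389.0, 278.0])]
top detail_mid [(0.82, [683.0, -5.0, 168.0], [274.0, 131.0]), (0.54, [549.0, 284.0, 30.0], [180.0, 176.0]), (0.22, [710.0, -18.0, 116.0], [279.0, 130.0])]
top tray_mid [(0.89, [530.0, 8.0, 2.0], [263.0, 193.0])]
top tray_tab [(0.71, [533.0, 9.0, 5.0], [263.0, 192.0])]
top tape_roll [(0.92, [414.0, -164.0, 48.0], [314.0, 233.0])]
top cleaner_jar [(0.95, [701.0, -258.0, 88.0], [354.0, 144.0])]
top soap [(0.71, [412.0, 121.0, 25.0], [224.0, 223.0]), (0.21, [542.0, -270.0, 19.0], [349.0, 198.0])]
top box_cutter [(0.72, [740.0
[... 551 characters left out ...]
r_mid [(0.67, [531.0, -270.0, 18.0], [297.0, 162.0]), (0.67, [696.0, 63.0, 100.0], [198.0, 177.0])]
side scraper_head [(0.88, [533.0, -272.0, 24.0], [297.0, 160.0])]
side detail_mid []
side tray_mid [(0.94, [534.0, 11.0, 8.0], [251.0, 209.0]), (0.34, [695.0, -252.0, 68.0], [256.0, 138.0]), (0.33, [412.0, -149.0, 35.0], [310.0, 189.0])]
side tray_tab [(0.92, [530.0, 9.0, 10.0], [252.0, 209.0]), (0.3, [661.0, 69.0, 140.0], [204.0, 172.0])]
side tape_roll [(0.81, [413.0, -151.0, 36.0], [310.0, 188.0])]
side cleaner_jar [(0.94, [697.0, -249.0, 70.0], [255.0, 138.0])]
side soap [(0.92, [410.0, 126.0, 29.0], [262.0, 244.0])]
side box_cutter []
side mug [(0.6, [710.0, 232.0, 57.0], [159.0, 217.0])]
```

View pics/b_rack.png

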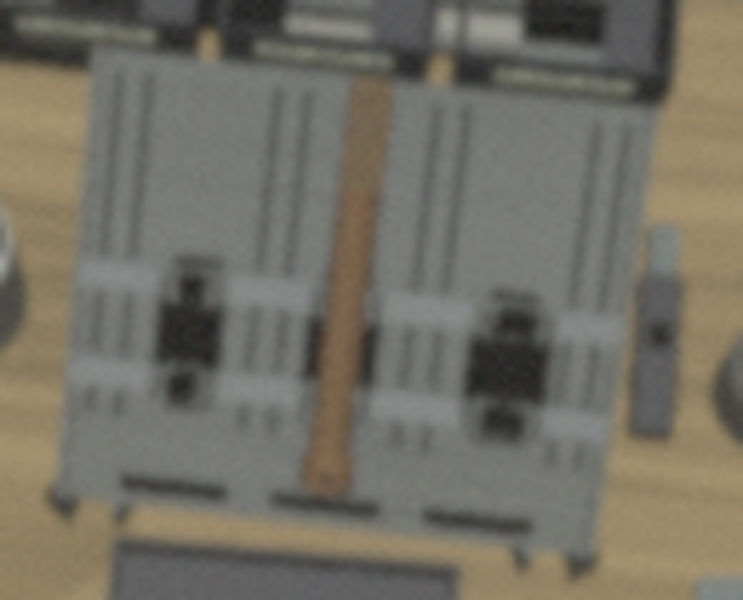

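View pics/b_tools.png

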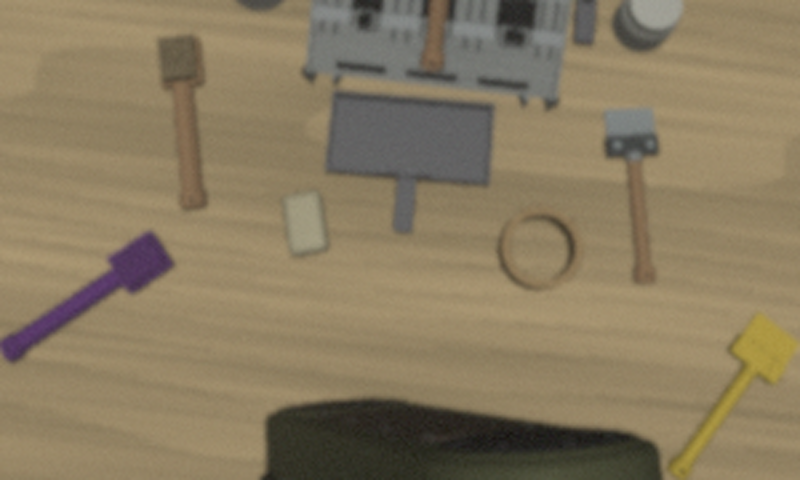

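View pics/b_side.png

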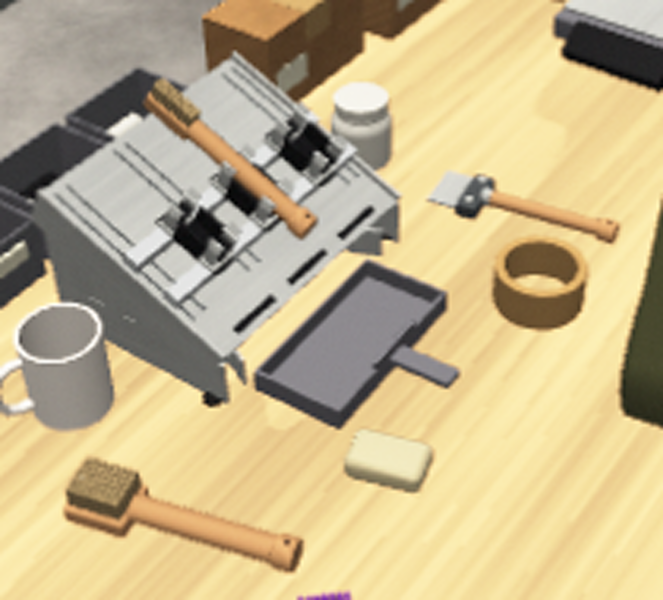

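The right holder (around px (304,144) in the raw top image) has the broader block, so it is the wide pair. The left one at (248,139) is the narrow pair, and both networks agree. Next I'll fit the rack pose and the tools' axes from both fixed views.

```bash
python3 - <<'E'
from h import *
from scipy.optimize import least_squares
c=camera("wrist"); s=read_state(); R=Rn.from_euler('xyz',s["eef_rot"]).as_matrix()
Rc,t=Rt(c); print("cam in tool",(R.T@((-Rc.T@t)-s["eef_pos"])).round(1)); print("cam axes in tool (rows x,y,z)",(Rc@R).round(3))
T=camera("top"); S=camera("side")
# masks
for n,c in (("top",T),("side",S)):
  for k in ["brush_mid","scraper_mid","tray_mid"]:
    for a in regions_of(c,k)[:3]:
        m=a["mask"]; ys,xs=np.nonzero(m); print(n,k,round(a["conf"],2),m.sum(),xs.min(),xs.max(),ys.min(),ys.max(),c["image"][m].mean(0).round())
# rack from top corners
k=743/130; P=np.array([[90,50],[658,100],[60,490],[600,550]])/k+[215,80]-.4
M=np.array([[120,150,160],[120,-150,160],[-100,150,58],[-100,-150,58.]])
def W(p,M): r=Rn.from_euler('z',p[2]).as_matrix(); return M@r.T+[p[0],p[1],0]
f=least_squares(lambda p:(proj(T,W(p,M))-P).ravel(),[680,-16,-.1]); print("rack",f.x,f.fun.round(1))
pts=proj(S,W(f.x,M)); save(S,"c_side",(140,100,350,290),pts=pts)
# tentative clip positions: at rails; print height of clips
np.save("rack.npy",f.x)
E
```

```text
cam in tool [  83.1   -1.4 -156. ]
cam axes in tool (rows x,y,z) [[-0.     1.     0.001]
 [-0.959  0.    -0.284]
 [-0.284 -0.001  0.959]]
top brush_mid 0.87 808 110 173 228 275 [90. 66. 93.]
top brush_mid 0.67 2109 232 295 174 227 [97. 96. 94.]
top brush_mid 0.55 764 168 187 152 218 [118. 101.  77.]
top scraper_mid 0.81 634 336 356 181 246 [115. 106.  92.]
top scraper_mid 0.75 773 361 408 259 319 [157. 138.  67.]
top tray_mid 0.8 2007 232 294 175 226 [97. 96. 95.]
side brush_mid 0.78 985 161 235 245 280 [180. 140.  93.]
side brush_mid 0.63 1210 233 258 287 373 [120.  55. 148.]
side scraper_mid 0.82 373 279 335 156 176 [175. 150. 120.]
side scraper_mid 0.71 5894 151 266 117 228 [166. 165. 159.]
side tray_mid 0.68 1842 220 284 182 235 [117. 113. 115.]
rack [ 6.92484268e+02 -1.06339360e+01  1.47294508e-02] [ 0.6 -0.6 -0.2 -0.   0.1  1.  -0.5 -0.3]
```

View pics/c_side.png

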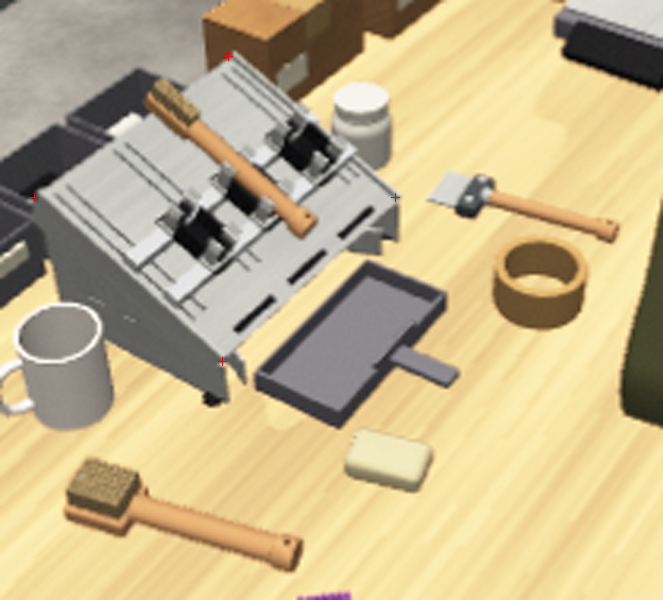

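```bash
cat >> h.py <<'E'
def axis(c,m,z,lo=-72,hi=142):
    """pose of elongated tool, head at high world-x end"""
    ys,xs=np.nonzero(m); q=onz(c,np.c_[xs,ys],z)[:,:2]
    mu=q.mean(0); d=np.linalg.svd(q-mu,full_matrices=False)[2][0]; d=d if d[0]>0 else -d
    for _ in range(4):   # refine on the handle part
        t=(q-mu)@d; a,b=t.min(),t.max(); sel=(t<a+(b-a)*.58)
        p=q[sel]; mm=p.mean(0); d=np.linalg.svd(p-mm,full_matrices=False)[2][0]; d=d if d[0]>0 else -d; mu=mm
    t=(q-mu)@d; a,b=t.min(),t.max()
    return mu,d,a,b, mu+d*((a+b)/2-(lo+hi)/2), np.arctan2(d[1],d[0])
E
python3 - <<'E'
from h import *
for n in ("top","side"):
  c=camera(n)
  for k,z in (("brush_mid",16),("scraper_mid",13)):
    for a in regions_of(c,k)[:4]:
        m=a["mask"]; col=c["image"][m].mean(0)
        mu,d,lo,hi,mid,yaw=axis(c,m,z); print(n,k,col.round(),"len",round(hi-lo),"mid",mid.round(1),"yaw",round(yaw,3))
  # tray
  for a in regions_of(c,"tray_mid")[:1]:
    m=a["mask"].astype(np.uint8); r=cv2.minAreaRect(np.argwhere(m)[:,::-1].astype(np.float32)); 
    cn=cv2.findContours(m,cv2.RETR_EXTERNAL,cv2.CHAIN_APPROX_NONE)[0]; cn=max(cn,key=len)[:,0]
    q=onz(c,cn,25)[:,:2].astype(np.float32); ap=cv2.approxPolyDP(q.reshape(-1,1,2),8,True)[:,0]; print(n,"tray",ap.round(0).tolist())
E
```

```text
top brush_mid [90. 66. 93.] len 223 mid [269.2 395.8] yaw -0.861
top brush_mid [117.  99.  76.] len 221 mid [487.1 275.5] yaw 0.255
top scraper_mid [158. 139.  67.] len 216 mid [ 235.8 -375.6] yaw -0.56
top scraper_mid [116. 107.  92.] len 213 mid [ 459.7 -278.8] yaw 0.157
side brush_mid [121.  57. 148.] len 238 mid [274.8 389.2] yaw -0.845
side brush_mid [179. 140.  93.] len 228 mid [490.9 275.1] yaw 0.269
side brush_mid [166. 165. 159.] len 618 mid [719.7 -88.2] yaw -1.038
side scraper_mid [175. 150. 121.] len 209 mid [ 461. -282.] yaw 0.15
side tray [[583.0, -97.0], [580.0, 106.0], [555.0, 124.0], [476.0, 120.0], [469.0, 26.0], [420.0, 23.0], [412.0, 2.0], [426.0, -9.0], [466.0, -8.0], [485.0, -91.0]]
```

```bash
cat >> h.py <<'E'
def tilt(yaw,up=0.0): # tool x along heading 'yaw', raised by 'up'; tool z pointing down/forward
    x=np.array([np.cos(yaw)*np.cos(up),np.sin(yaw)*np.cos(up),np.sin(up)]); y=np.array([np.sin(yaw),-np.cos(yaw),0]); return np.c_[x,y,np.cross(x,y)]
def go(pos,R,step=5.0,turn=8.0):
    s=read_state(); R0=Rn.from_euler('xyz',s["eef_rot"]).as_matrix()
    d=R0.T@(np.asarray(pos)-s["eef_pos"])/10; rv=Rn.from_matrix(R0.T@R).as_rotvec(degrees=True)
    N=int(max(1,np.ceil(np.linalg.norm(d)/step),np.ceil(np.linalg.norm(rv)/turn)))
    V=np.zeros((4,4)); 
    from scipy.linalg import logm,expm
    A=np.eye(4); A[:3,:3]=R0.T@R; A[:3,3]=d; L=np.real(logm(A))/N; E=expm(L)
    print("t",round(s["clock"],2),"total shift cm",d.round(2),"turn deg",rv.round(2),"N",N)
    print("  screw row",[*E[:3,3].round(2),*Rn.from_matrix(E[:3,:3]).as_rotvec(degrees=True).round(2)])
    return N
E
python3 - <<'E'
from h import *
go([518,-271,150],tilt(.155))
E
```

```text
t 2.6 total shift cm [ 43.65 -16.11   7.75] turn deg [0.  0.  5.2] N 10
  screw row [np.float64(4.3), np.float64(-1.79), np.float64(0.77), np.float64(0.0), np.float64(0.0), np.float64(0.52)]
```

>>> jog_arm([
  [4.3,-1.79,0.77,0,0,0.52,6],
  [4.3,-1.79,0.77,0,0,0.52,6],
  [4.3,-1.79,0.77,0,0,0.52,6],
  [4.3,-1.79,0.77,0,0,0.52,6],
  [4.3,-1.79,0.77,0,0,0.52,6],
  [4.3,-1.79,0.77,0,0,0.52,6],
  [4.3,-1.79,0.77,0,0,0.52,6],
  [4.3,-1.79,0.77,0,0,0.52,6],
  [4.3,-1.79,0.77,0,0,0.52,6],
  [4.3,-1.79,0.77,0,0,0.52,6],
  [0,0,0,0,0,0,6],
  [0,0,0,0,0,0,6],
])

```text
clock: 4.1
eef_pos: [517.9, -271.0, 150.4]
eef_rot: [-3.142, 0.0, 0.155]
wrist_force: [0.3, 0.6, 0.5]
finger_gap: 59.9
```

```bash
python3 - <<'E'
from h import *
s=read_state(); print(s["clock"],s["eef_pos"],s["eef_rot"],s["wrist_force"])
c=camera("wrist")
for a in regions_of(c,"scraper_mid")[:2]:
    m=a["mask"]; mu,d,lo,hi,mid,yaw=axis(c,m,13); print(round(a["conf"],2),m.sum(),"len",hi-lo,"mid",mid.round(1),"yaw",round(yaw,3),"mu",mu.round(1))
p=np.array([[460+x*np.cos(.155),-280+x*np.sin(.155),13] for x in (-72,0,59,142)])
save(c,"d_scr",pts=proj(c,p))
E
```

```text
4.1 [ 517.90316948 -270.98229007  150.39780536] [-3.14150449e+00  3.70953296e-04  1.55272204e-01] [0.29750277 0.56394204 0.47422838]
0.78 7738 len 219.53852384409794 mid [ 459.1 -276.9] yaw 0.158 mu [ 448.9 -278.5]
0.7 192 len 41.664334499941376 mid [ 285.2 -408.8] yaw 0.206 mu [ 308.4 -404. ]
```

View pics/d_scr.png

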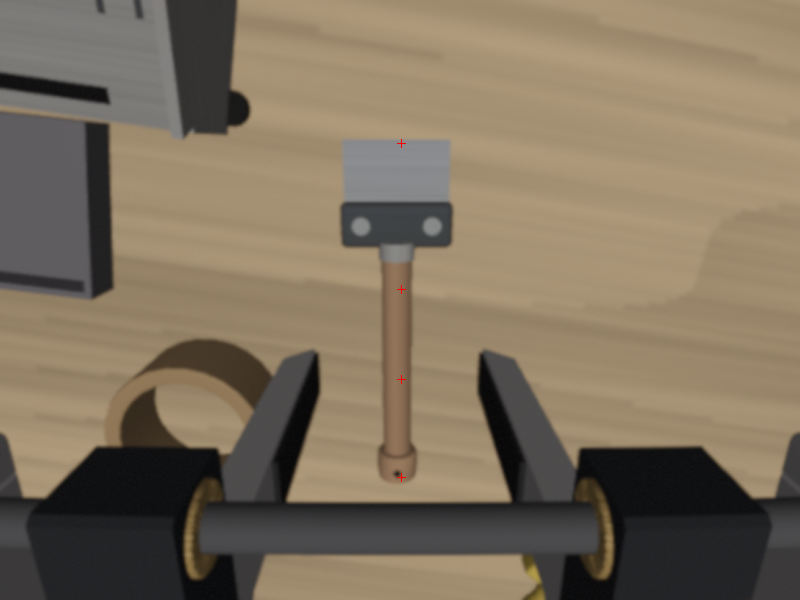

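Only the grey scraper lies under the gripper: its head is at (397,225) and the handle axis runs down column 397. The yellow one just peeps in at (535,565). I'll descend to grasp the grey one.

```bash
python3 - <<'E'
from h import *
go([517.4,-267.8,25],tilt(.157),step=4)
E
```

```text
t 4.2 total shift cm [ 0.03 -0.37 12.58] turn deg [ 0.01 -0.01 -0.17] N 4
  screw row [np.float64(0.01), np.float64(-0.09), np.float64(3.14), np.float64(0.0), np.float64(-0.0), np.float64(-0.04)]
```

>>> jog_arm([
  [0,-0.37,3,0,0,-0.1,6],
  [0,0,4,0,0,0,6],
  [0,0,3.5,0,0,0,6],
  [0,0,2.0,0,0,0,6],
  [0,0,0,0,0,0,3],
  [0,0,0,0,0,0,0.5],
  [0,0,0,0,0,0,0.5],
  [0,0,0,0,0,0,0.5],
  [0,0,0,0,0,0,0.5],
], squeeze=35)

```text
clock: 5.32
eef_pos: [518.0, -267.3, 26.0]
eef_rot: [3.141, -0.001, 0.157]
wrist_force: [-1.1, -0.2, 3.3]
finger_gap: 17.1
```

```bash
python3 - <<'E'
from h import *
s=read_state()
go([606,-12,275],tilt(.015,np.radians(25)),step=5)
E
```

```text
t 5.33 total shift cm [ 12.7  -23.82 -24.91] turn deg [-1.74 24.92  8.01] N 8
  screw row [np.float64(1.98), np.float64(-3.04), np.float64(-2.83), np.float64(-0.22), np.float64(3.11), np.float64(1.0)]
```

>>> jog_arm([
  [0,0,-3,0,0,0,0.5],
  [0,0,-5,0,0,0,0.5],
  [0,0,-5,0,0,0,0.5],
])

```text
clock: 5.7
eef_pos: [517.4, -266.9, 156.7]
eef_rot: [-3.141, 0.001, 0.157]
wrist_force: [0.2, 0.1, -1.3]
finger_gap: 17.4
```

```bash
python3 - <<'E'
from h import *
s=read_state();print(s["finger_gap"],s["wrist_force"])
go([606,-12,275],tilt(.015,np.radians(25)),step=5)
E
```

```text
17.373114534761726 [ 0.16104799  0.06758809 -1.29295355]
t 5.7 total shift cm [ 12.72 -23.8  -11.82] turn deg [-1.8  24.99  7.99] N 6
  screw row [np.float64(2.23), np.float64(-4.07), np.float64(-1.63), np.float64(-0.3), np.float64(4.17), np.float64(1.33)]
```

>>> jog_arm([
  [2.23,-4.07,-1.63,-0.3,4.17,1.33,0.5],
  [2.23,-4.07,-1.63,-0.3,4.17,1.33,0.5],
  [2.23,-4.07,-1.63,-0.3,4.17,1.33,0.5],
  [2.23,-4.07,-1.63,-0.3,4.17,1.33,0.5],
  [2.23,-4.07,-1.63,-0.3,4.17,1.33,0.5],
  [2.23,-4.07,-1.63,-0.3,4.17,1.33,0.5],
  [0,0,0,0,0,0,0.5],
  [0,0,0,0,0,0,0.5],
])

```text
clock: 6.7
eef_pos: [605.8, -12.3, 273.1]
eef_rot: [3.141, -0.436, 0.016]
wrist_force: [0.1, -0.4, -1.9]
finger_gap: 17.2
```

```bash
python3 - <<'E'
from h import *
c=camera("wrist")
save(c,"e_rack")
np.save("e_img.npy",c["image"]); np.savez("e_cam.npz",K=c["K"],k1=c["k1"],rvec=c["rvec"],tvec=c["tvec"])
for k in ("clip_wide","clip_narrow","clip_wide_high","clip_narrow_high","detail_mid"):
    print(k,[(round(a["conf"],2),w(c,a["centre"]).round(1).tolist()) for a in recognise(c,k)[:3]])
E
```

```text
clip_wide [(0.56, [669.1, -100.8, 136.0])]
clip_narrow [(0.76, [667.5, 77.7, 138.8]), (0.48, [708.0, -249.1, 83.8])]
clip_wide_high [(0.74, [667.7, -96.7, 137.8])]
clip_narrow_high [(0.57, [666.0, 77.7, 138.0])]
detail_mid [(0.6, [756.2, -8.9, 205.1])]
```

View pics/e_rack.png

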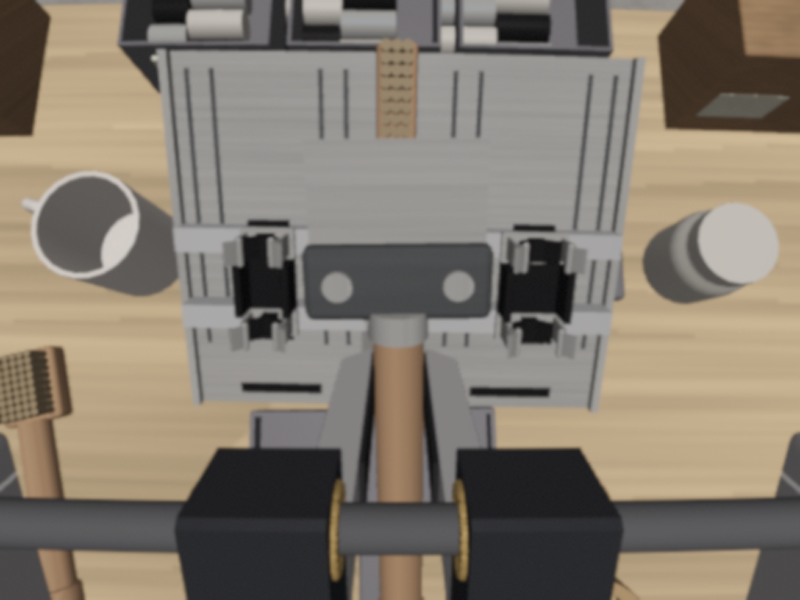

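The wrist view shows the narrow pair at about (264,287), the wide pair at (538,290), and the held scraper straight at column 398. I'll enlarge the clips next.

```bash
python3 - <<'E'
import numpy as np,cv2
im=np.load("e_img.npy")[:,:,::-1]
a=im[130:240,130:210]; b=im[130:240,305:385]
o=np.hstack([cv2.resize(x,None,fx=5,fy=5,interpolation=cv2.INTER_CUBIC) for x in (a,b)]); cv2.imwrite("pics/e_clips.png",o)
E
```

```text
(no output)
```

View pics/e_clips.png

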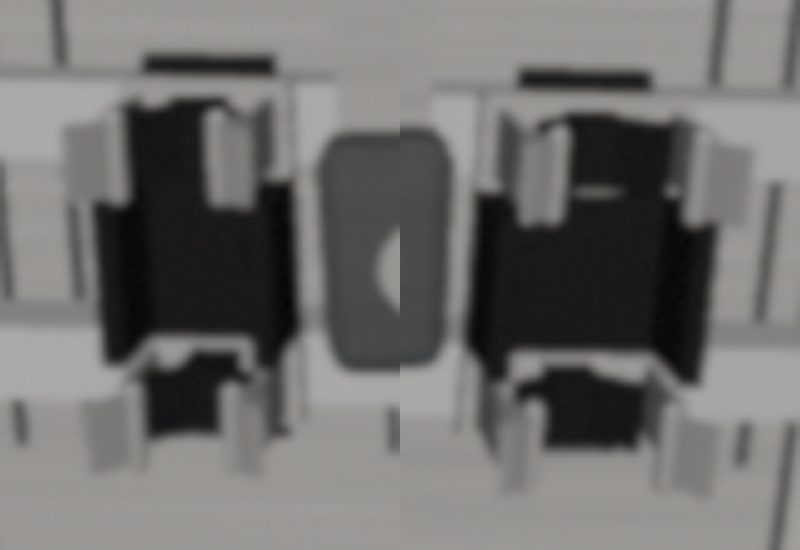

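```bash
cat > clips.py <<'E'
from h import *
from scipy.optimize import least_squares
d=np.load("e_cam.npz"); c={k:d[k] for k in d.files}; c["k1"]=float(c["k1"])
P=np.array([[162,50],[643,60],[195,402],[598,408]])*.64-.2
M=np.array([[120,150,160],[120,-150,160],[-100,150,58],[-100,-150,58.]])
def W(p,M): r=Rn.from_euler('z',p[2]).as_matrix(); return M@r.T+[p[0],p[1],p[3] if len(p)>3 else 0]
f=least_squares(lambda p:(proj(c,W(p,M))-P).ravel(),[692,-11,.015]); print("rack wrist",f.x,f.fun.round(1))
f4=least_squares(lambda p:(proj(c,W(p,M))-P).ravel(),[692,-11,.015,0]); print("rack wrist4",f4.x,f4.fun.round(1))
p=f.x; Rr=Rn.from_euler('z',p[2]).as_matrix(); a=np.radians(25)
B=Rr@np.array([[np.cos(a),0,-np.sin(a)],[0,1,0],[np.sin(a),0,np.cos(a)]]) # clip axes
o=Rr@np.array([-100,0,58])+[p[0],p[1],0]  # board front edge mid
def onboard(uv,h): # clip-axes coordinates relative to o
    C,v=ray(c,uv); C=(C-o)@B; v=v@B; return C+v*((h-C[2])/v[:,2:])
raw=lambda u,v,x0:(u/5+x0-.4, v/5+130-.4)
for n,x0,lo,hi,up,dn in (("narrow",130,55,63,(155,65,130,205,250),(428,82,140,225,262)),("wide",225,57,65,(170,518,570,688,752),(443,502,545,660,718))):
  for q in (up,dn):
    x=[onboard([raw(u,q[0],x0)],h)[0] for u,h in zip(q[1:],(hi,lo,lo,hi))]
    print(n,"y outer",[round(x[0][1],1),round(x[3][1],1)],"mid",round((x[0][1]+x[3][1])/2,1),"lips",[round(x[1][1],1),round(x[2][1],1)],"mid",round((x[1][1]+x[2][1])/2,1),"x",round(x[1][0],1),round(x[2][0],1))
E
python3 clips.py
```

```text
rack wrist [ 6.89792989e+02 -9.32753218e+00 -3.34509169e-03] [ 0.5  0.8 -0.4 -0.5  1.5 -0.6 -1.6  0.5]
rack wrist4 [ 6.89388465e+02 -9.32828345e+00 -3.34986352e-03  1.39247538e+00] [-0.2  0.3  0.3 -0.9  1.  -0.2 -1.1  0.9]
narrow y outer [np.float64(98.4), np.float64(65.6)] mid 82.0 lips [np.float64(89.3), np.float64(75.7)] mid 82.5 x 127.1 127.3
narrow y outer [np.float64(99.3), np.float64(65.9)] mid 82.6 lips [np.float64(91.1), np.float64(74.9)] mid 83.0 x 74.5 74.8
wide y outer [np.float64(-63.8), np.float64(-104.6)] mid -84.2 lips [np.float64(-74.9), np.float64(-96.0)] mid -85.4 x 127.8 128.2
wide y outer [np.float64(-64.9), np.float64(-104.5)] mid -84.7 lips [np.float64(-74.8), np.float64(-96.5)] mid -85.7 x 75.6 76.0
```

```bash
cat > frames.py <<'E'
from h import *
p=[689.8,-9.3,0.002]; a=np.radians(25)
Rr=Rn.from_euler('z',p[2]).as_matrix()
B=Rr@np.array([[np.cos(a),0,-np.sin(a)],[0,1,0],[np.sin(a),0,np.cos(a)]])
o=Rr@np.array([-100,0,58])+[p[0],p[1],0]
CN=o+B@[100.8,81.9,50]; CW=o+B@[101.8,-85.6,50]
RT=tilt(p[2],a)
def clip(C,x,y,z): return C+B@[x,y,z]
def inclip(C,P): return (np.asarray(P)-C)@B
E
python3 - <<'E'
from frames import *
print(CN,CW); go(clip(CN,59.7,0,13+45),RT,step=4)
s=read_state(); print(s["eef_rot"],s["finger_gap"])
E
```

```text
[659.86117151  72.54028606 145.91531014] [661.10247726 -94.95756632 146.3379284 ]
t 7.0 total shift cm [ 5.58 -8.41  8.07] turn deg [-0.27 -0.02  0.65] N 4
  screw row [np.float64(1.39), np.float64(-2.11), np.float64(2.01), np.float64(-0.07), np.float64(-0.0), np.float64(0.16)]
[ 3.14112225 -0.43666144  0.01444742] 16.929124752615905
```

>>> jog_arm([
  [0,-4.2,0,-0.1,0,0.3,0.5],
  [1.6,-4.2,1.0,-0.1,0,0.3,0.5],
  [2.0,0,3.5,0,0,0,0.5],
  [2.0,0,3.6,0,0,0,0.5],
  [0,0,0,0,0,0,0.5],
  [0,0,0,0,0,0,0.5],
])

```text
clock: 7.75
eef_pos: [689.9, 72.2, 224.4]
eef_rot: [-3.141, -0.438, 0.003]
wrist_force: [0.2, 0.1, -1.3]
finger_gap: 16.9
```

```bash
python3 - <<'E'
from frames import *
s=read_state(); print(inclip(CN,s["eef_pos"]),s["eef_rot"],s["finger_gap"],s["wrist_force"])
c=camera("wrist"); pts=[clip(CN,x,y,z) for x,y,z in ((59.7,0,45),(-40,0,45),(115,0,45),(26,7.5,5),(26,-7.5,5),(-26,7.5,5),(-26,-7.5,5))]
save(c,"f_hover",pts=proj(c,pts)); c=camera("side"); save(c,"f_side",(150,80,300,200))
E
```

```text
[60.36864187 -0.4154421  58.48796549] [-3.14061994 -0.4375699   0.00338736] 16.861120863747697 [ 0.19945572  0.10632084 -1.28980298]
```

View pics/f_hover.png

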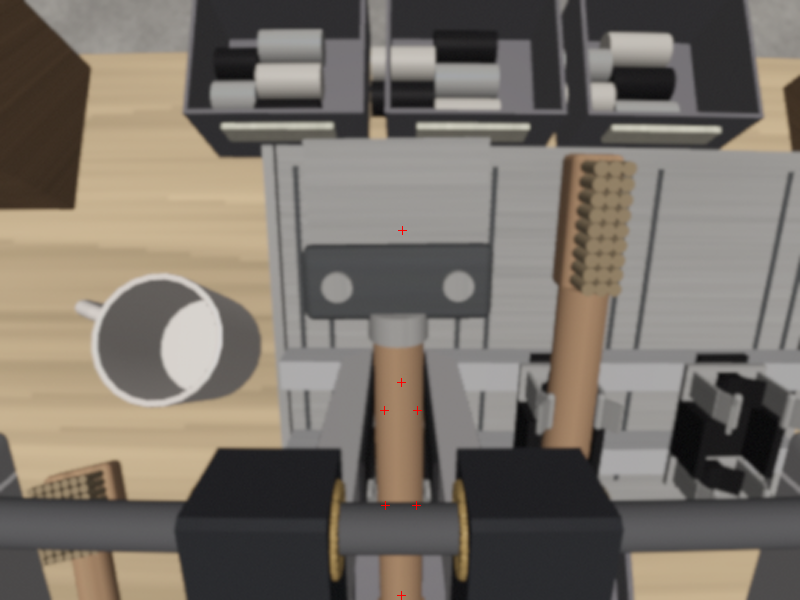

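View pics/f_side.png

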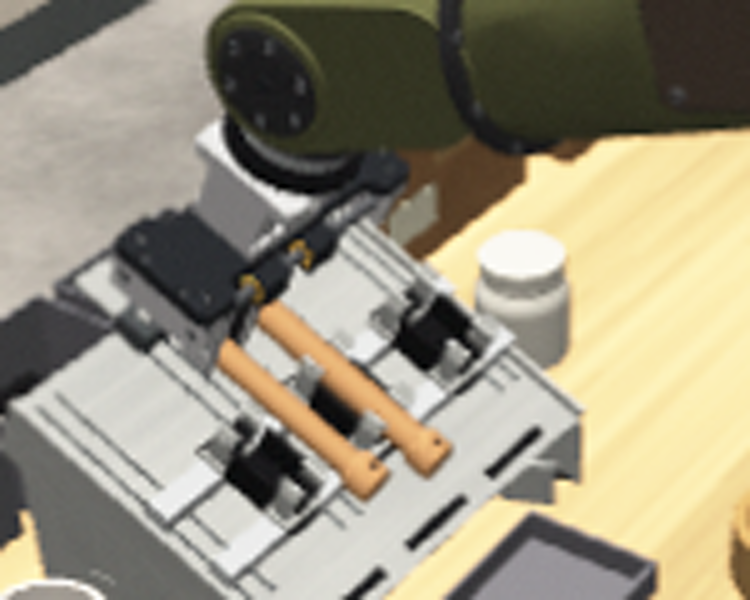

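>>> jog_arm([
  [0,0,1.5,0,0,0,0.5],
  [0,0,1.2,0,0,0,0.5],
  [0,0,0.5,0,0,0,0.5],
  [0,0,0.2,0,0,0,0.5],
  [0,0,0.2,0,0,0,0.5],
  [0,0,0,0,0,0,0.5],
])

```text
clock: 8.6
eef_pos: [705.4, 72.5, 191.8]
eef_rot: [-3.141, -0.438, 0.004]
wrist_force: [-1.7, -1.4, -0.3]
finger_gap: 17.3
```

```bash
python3 - <<'E'
from frames import *
s=read_state(); print(inclip(CN,s["eef_pos"]),s["wrist_force"]@B,s["moment"])
c=camera("side"); save(c,"g_side",(150,80,300,200))
E
```

```text
[60.66206837 -0.15304324 22.29438103] [-1.63337246 -1.3495163   0.44030349] [-0.10772881  0.47996597 -0.05459237]
```

View pics/g_side.png

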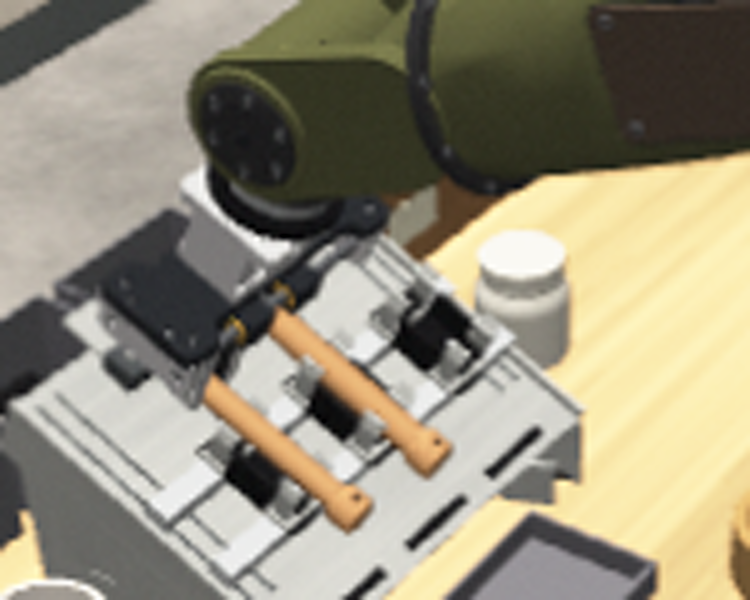

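>>> jog_arm([
  [0,0,0.1,0,0,0,0.5],
  [0,0,0.1,0,0,0,0.5],
  [0,0,0,0,0,0,0.5],
])

```text
clock: 9.02
eef_pos: [706.4, 72.6, 190.2]
eef_rot: [-3.141, -0.439, 0.004]
wrist_force: [-2.5, -0.5, 4.4]
finger_gap: 17.2
```

```bash
python3 - <<'E'
from frames import *
s=read_state(); print(inclip(CN,s["eef_pos"]),s["wrist_force"]@B,s["moment"])
E
```

```text
[ 6.09285754e+01 -1.44919861e-02  2.04326130e+01] [-0.43061427 -0.51232012  5.03674669] [-0.0987895   0.39450309 -0.04839218]
```

>>> jog_arm([
  [0,0,-0.1,0,0,0,2.2],
  [0,0,0,0,0,0,3.0],
  [0,0,0,0,0,0,4.0],
  [0,0,0,0,0,0,4.0],
  [0,0,-2.5,0,0,0,4.0],
  [0,0,-3.0,0,0,0,4.0],
  [-3.0,0,0,0,0,0,0],
  [-3.0,0,0,0,0,0,0],
  [0,0,0,0,0,0,0],
])

```text
clock: 10.15
eef_pos: [627.0, 72.3, 214.4]
eef_rot: [-3.141, -0.436, 0.004]
wrist_force: [-0.3, -0.4, 1.1]
finger_gap: 13.3
```

```bash
python3 - <<'E'
from frames import *
s=read_state(); print(inclip(CN,s["eef_pos"]),s["finger_gap"],s["wrist_force"]@B,s["moment"])
c=camera("side"); save(c,"h_side",(150,80,300,200))
c=camera("wrist"); pts=[clip(CN,x,0,10) for x in (-72,-26,0,26,82,112)]
save(c,"h_wrist",pts=proj(c,pts))
for a in regions_of(c,"scraper_mid")[:1]: print(a["conf"],a["mask"].sum())
E
```

```text
[-0.82131361 -0.1889798  75.96504963] 13.31952355831998 [ 0.18730407 -0.39204109  1.1076071 ] [0.01161065 0.21709804 0.01598025]
0.7 13578
```

View pics/h_wrist.png

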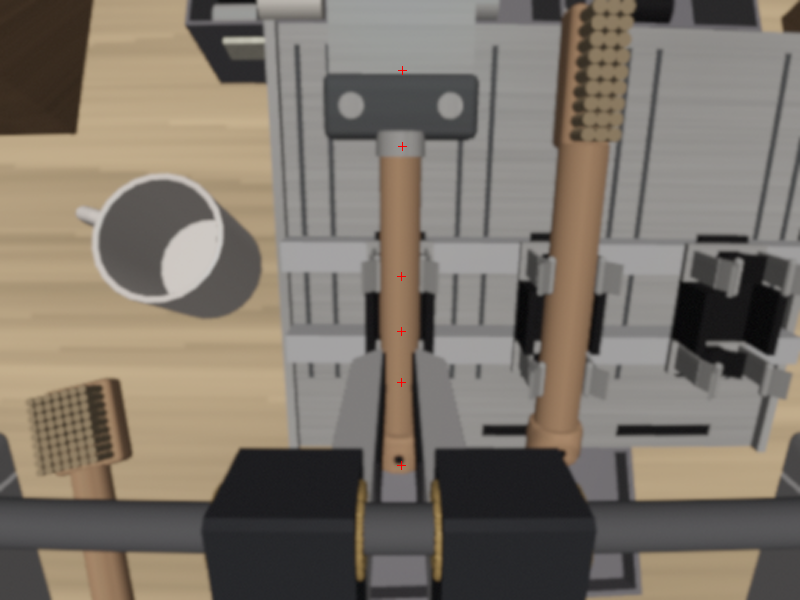

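View pics/h_side.png

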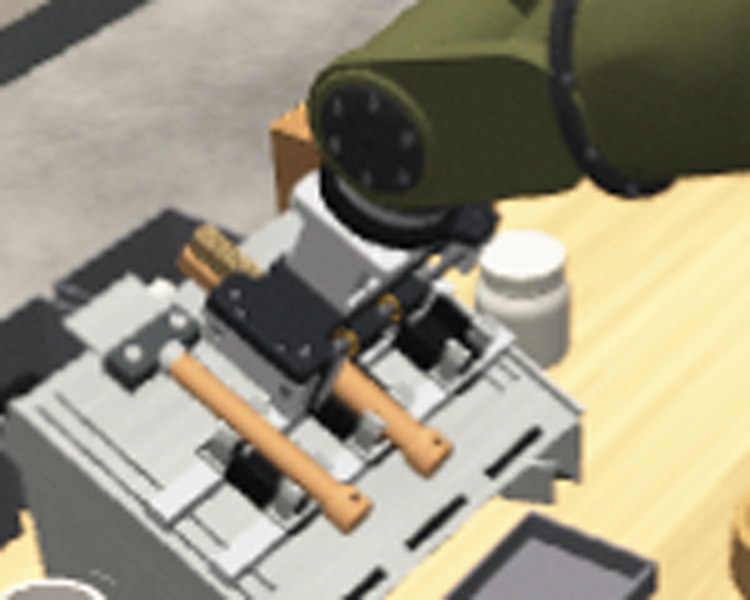

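>>> jog_arm([
  [0.08,0,1.0,0,0,0,0],
  [0,0,1.0,0,0,0,0],
  [0,0,1.0,0,0,0,0],
  [0,0,0.4,0,0,0,0],
  [0,0,0.2,0,0,0,0],
  [0,0,0.2,0,0,0,0],
  [0,0,0.2,0,0,0,0],
])

```text
clock: 11.18
eef_pos: [646.2, 72.3, 180.8]
eef_rot: [-3.141, -0.44, 0.004]
wrist_force: [-7.9, -0.6, 13.0]
finger_gap: 0.3
```

```bash
python3 - <<'E'
from frames import *
s=read_state(); print(inclip(CN,s["eef_pos"]),s["finger_gap"],s["wrist_force"]@B,s["moment"])
E
```

```text
[ 2.38038099 -0.16757115 37.34729121] 0.33564792189472575 [-1.68217713 -0.56335411 15.16676489] [-0.12354295  0.55867757 -0.07855157]
```

>>> jog_arm([
  [0,0,0.2,0,0,0,0],
  [0,0,0.2,0,0,0,0],
  [0,0,0,0,0,0,0],
])

```text
clock: 11.55
eef_pos: [647.7, 72.3, 175.9]
eef_rot: [-3.141, -0.438, 0.004]
wrist_force: [-2.4, 0.3, 3.8]
finger_gap: 0.4
```

```bash
python3 - <<'E'
from frames import *
s=read_state(); print(inclip(CN,s["eef_pos"]),s["finger_gap"],s["wrist_force"]@B,s["moment"])
E
```

```text
[ 1.6367032  -0.17113378 32.32629268] 0.4050621392134776 [-0.54480879  0.26380353  4.49831204] [-0.03626613  0.29645073  0.04088223]
```

Force dropped from 15 N to 4.5 N, so it has snapped past the lips. I'll press on to the rest.

>>> jog_arm([
  [0,0,0.15,0,0,0,0],
  [0,0,0.15,0,0,0,0],
  [0,0,0,0,0,0,0],
])

```text
clock: 11.92
eef_pos: [648.3, 72.4, 173.8]
eef_rot: [-3.141, -0.437, 0.004]
wrist_force: [-19.5, -0.8, 18.6]
finger_gap: 0.2
```

```bash
python3 - <<'E'
from frames import *
s=read_state(); print(inclip(CN,s["eef_pos"]),s["finger_gap"],s["wrist_force"]@B,s["moment"])
E
```

```text
[ 1.35652584 -0.15001866 30.1592398 ] 0.20844480464442813 [-9.79884608 -0.78560562 25.11950024] [-0.17962083  2.06333363 -0.13433176]
```

>>> jog_arm([
  [0,0,-1,0,0,0,0],
  [0,0,-4,0,0,0,2],
  [0,0,-5,0,0,0,4],
  [0,0,0,0,0,0,6],
])

```text
clock: 12.42
eef_pos: [606.7, 72.2, 267.3]
eef_rot: [-3.14, -0.444, 0.004]
wrist_force: [-0.7, -0.1, -1.0]
finger_gap: 27.1
```

```bash
python3 - <<'E'
from frames import *
s=read_state(); print(s["wrist_force"]@B,s["moment"])
c=camera("wrist"); pts=[clip(CN,x,0,0) for x in (-72,-26,0,26,82,112)]
save(c,"i_wrist",pts=proj(c,pts))
go([547,290,160],tilt(.26),step=5)
E
```

```text
[-1.11447148 -0.1413455  -0.6358122 ] [-0.00161393  0.14019441 -0.00791583]
t 12.47 total shift cm [ -9.78 -21.8    6.99] turn deg [  3.17 -25.1  -14.43] N 5
  screw row [np.float64(-1.24), np.float64(-4.51), np.float64(1.81), np.float64(0.63), np.float64(-5.02), np.float64(-2.89)]
```

View pics/i_wrist.png

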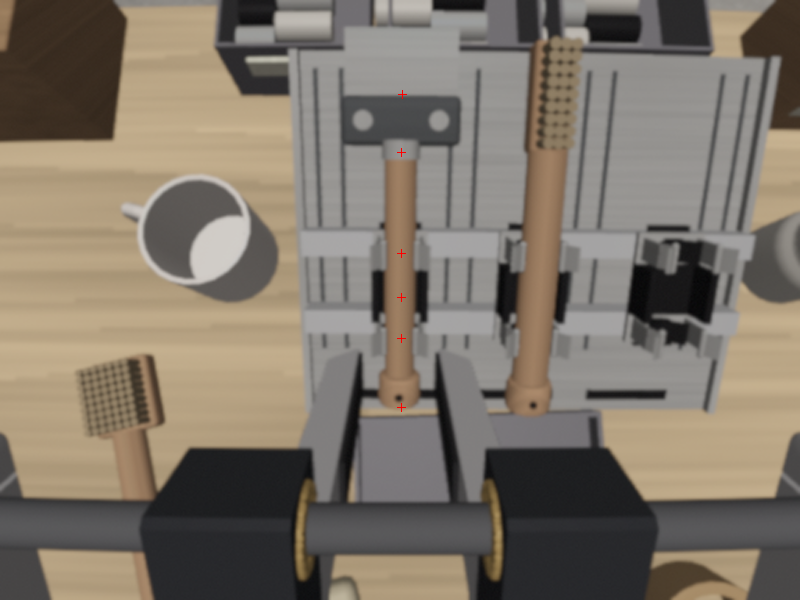

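The scraper sits straight along the predicted seat axis at column 400, with the jaws visible on both sides at rows 250 and 335. Now the brush.

>>> jog_arm([
  [-1.24,-4.51,1.81,0.63,-5.02,-2.89,6],
  [-1.24,-4.51,1.81,0.63,-5.02,-2.89,6],
  [-1.24,-4.51,1.81,0.63,-5.02,-2.89,6],
  [-1.24,-4.51,1.81,0.63,-5.02,-2.89,6],
  [-1.24,-4.51,1.81,0.63,-5.02,-2.89,6],
  [0,0,0,0,0,0,6],
  [0,0,0,0,0,0,6],
])

```text
clock: 13.35
eef_pos: [546.9, 289.6, 157.7]
eef_rot: [3.141, 0.004, 0.26]
wrist_force: [0.6, -0.1, -0.2]
finger_gap: 59.9
```

```bash
python3 - <<'E'
from frames import *
s=read_state(); print(s["clock"],s["eef_pos"],s["eef_rot"])
c=camera("wrist")
for a in regions_of(c,"brush_mid")[:2]:
    m=a["mask"]; print(round(a["conf"],2),m.sum(),c["image"][m].mean(0).round())
    # handle only: edges
    mu,d,lo,hi,mid,yaw=axis(c,m,16); print("len",hi-lo,"mid",mid.round(1),"yaw",round(yaw,3),"mu",mu.round(1))
    ys,xs=np.nonzero(m); rows=range(ys.min(),ys.max(),8); print([(r,int(xs[ys==r].min()),int(xs[ys==r].max())) for r in rows if (ys==r).any()])
save(c,"j_br",pts=proj(c,[[489+x*np.cos(.26),275+x*np.sin(.26),16] for x in (-72,0,59,82,144)]))
E
```

```text
13.35 [546.89440611 289.63204084 157.65973747] [3.14126907 0.00364306 0.25978595]
0.66 8232 [130. 108.  84.]
len 225.46682680996355 mid [483.7 274.9] yaw 0.251 mu [474.5 272.5]
[(92, 238, 248), (100, 226, 285), (108, 226, 284), (116, 227, 284), (124, 227, 285), (132, 227, 285), (140, 227, 284), (148, 226, 283), (156, 227, 284), (164, 238, 271), (172, 240, 268), (180, 242, 268), (188, 242, 268), (196, 242, 270), (204, 241, 269), (212, 241, 268), (220, 241, 267), (228, 241, 268), (236, 242, 268), (244, 242, 267), (252, 242, 268), (260, 241, 268), (268, 241, 267), (276, 242, 267), (284, 242, 267), (292, 239, 268), (300, 239, 269), (308, 242, 267)]
```

View pics/j_br.png

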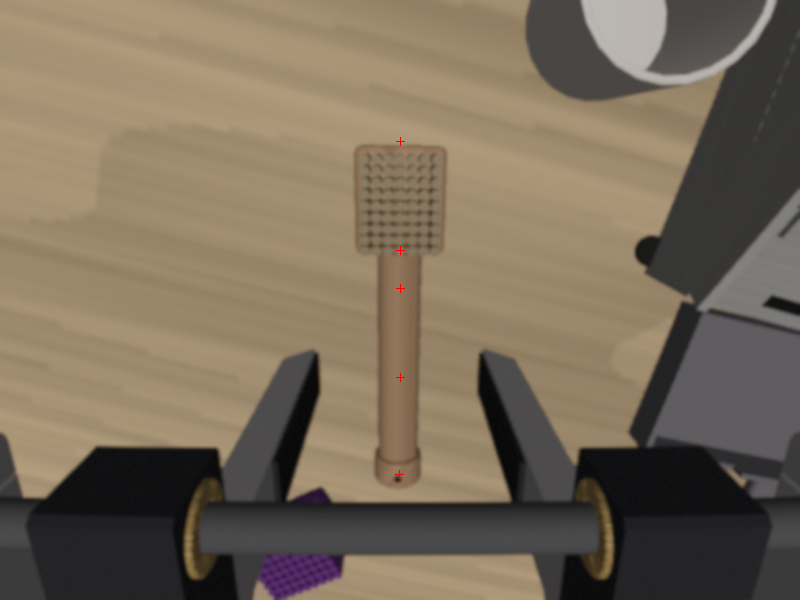

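```bash
python3 - <<'E'
from h import *
go([543.5,289.2,24.5],tilt(.255),step=4)
E
```

```text
t 13.45 total shift cm [-0.33 -0.1  13.43] turn deg [-0.    0.13  0.22] N 4
  screw row [np.float64(-0.09), np.float64(-0.02), np.float64(3.36), np.float64(-0.0), np.float64(0.03), np.float64(0.05)]
```

>>> jog_arm([
  [-0.33,-0.05,3.5,0,0.1,0.2,6],
  [0,0,4,0,0,0,6],
  [0,0,3.9,0,0,0,6],
  [0,0,2.0,0,0,0,6],
  [0,0,0,0,0,0,4],
  [0,0,0,0,0,0,1],
  [0,0,0,0,0,0,1],
  [0,0,0,0,0,0,1],
  [0,0,0,0,0,0,1],
])

```text
clock: 14.58
eef_pos: [543.5, 289.7, 25.3]
eef_rot: [-3.141, 0.0, 0.257]
wrist_force: [-0.7, -1.3, 5.3]
finger_gap: 25.1
```

>>> jog_arm([
  [0,0,-3,0,0,0,1],
  [0,0,-5,0,0,0,1],
  [0,0,-6,0,0,0,1],
  [0,0,-6,0,0,0,1],
  [0,0,-5,0,0,0,1],
])

```text
clock: 15.2
eef_pos: [543.3, 289.7, 277.1]
eef_rot: [-3.141, 0.0, 0.257]
wrist_force: [0.1, -0.0, -2.0]
finger_gap: 25.1
```

```bash
python3 - <<'E'
from frames import *
s=read_state(); print(s["finger_gap"],s["wrist_force"])
print(clip(CW,59.5,0,120)); go(clip(CW,59.5,0,120),RT,step=5)
E
```

```text
25.09854687907034 [ 1.43207415e-01 -6.91568022e-04 -1.95404857e+00]
[664.31359275 -94.95114408 280.24064942]
t 15.2 total shift cm [ 1.93 40.28 -0.33] turn deg [-3.21 24.87 14.36] N 9
  screw row [np.float64(0.71), np.float64(4.43), np.float64(0.14), np.float64(-0.36), np.float64(2.76), np.float64(1.6)]
```

>>> jog_arm([
  [0.71,4.43,0.14,-0.36,2.76,1.6,1],
  [0.71,4.43,0.14,-0.36,2.76,1.6,1],
  [0.71,4.43,0.14,-0.36,2.76,1.6,1],
  [0.71,4.43,0.14,-0.36,2.76,1.6,1],
  [0.71,4.43,0.14,-0.36,2.76,1.6,1],
  [0.71,4.43,0.14,-0.36,2.76,1.6,1],
  [0.71,4.43,0.14,-0.36,2.76,1.6,1],
  [0.71,4.43,0.14,-0.36,2.76,1.6,1],
  [0.71,4.43,0.14,-0.36,2.76,1.6,1],
  [0,0,0,0,0,0,1],
  [0,0,0,0,0,0,1],
])

```text
clock: 16.58
eef_pos: [663.9, -94.1, 278.1]
eef_rot: [3.141, -0.434, 0.002]
wrist_force: [-0.4, 1.5, -1.2]
finger_gap: 24.9
```

```bash
python3 - <<'E'
from frames import *
s=read_state(); print(s["finger_gap"],s["wrist_force"],inclip(CW,s["eef_pos"]))
go(clip(CW,59.5,0,60),RT,step=3)
c=camera("wrist"); pts=[clip(CW,x,y,z) for x,y,z in ((26,11,7),(26,-11,7),(-26,11,7),(-26,-11,7))]
save(c,"k_hover",pts=proj(c,pts))
E
```

```text
24.875987307434674 [-0.41406135  1.47935006 -1.15288308] [ 58.18634581   0.87804632 118.26244363]
t 16.57 total shift cm [0.15 0.08 5.83] turn deg [ 0.05  0.14 -0.01] N 2
  screw row [np.float64(0.07), np.float64(0.04), np.float64(2.91), np.float64(0.02), np.float64(0.07), np.float64(-0.01)]
```

View pics/k_hover.png

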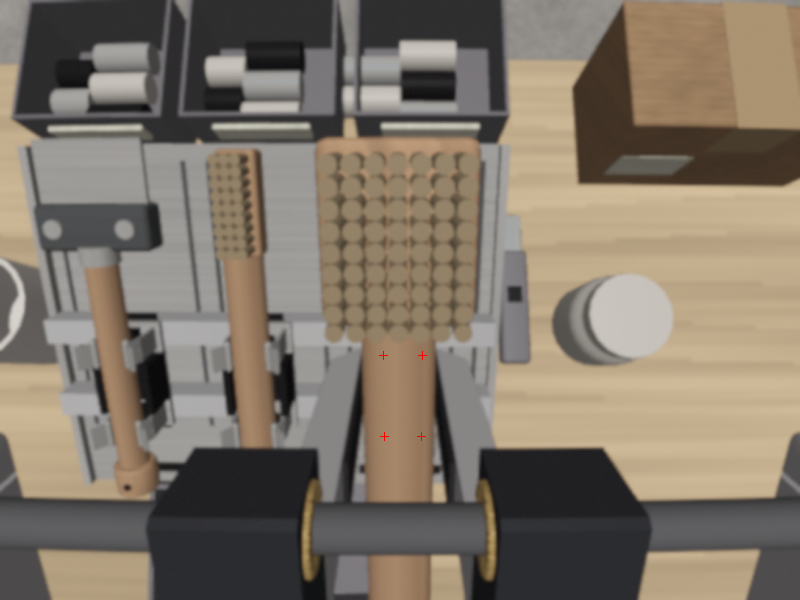

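>>> jog_arm([
  [0.15,0.08,2.5,0,0.1,0,1],
  [0,0,2.5,0,0,0,1],
  [0,0,2.0,0,0,0,1],
  [0,0,1.5,0,0,0,1],
  [0,0,0.6,0,0,0,1],
  [0,0,0.2,0,0,0,1],
  [0,0,0,0,0,0,1],
])

```text
clock: 17.5
eef_pos: [704.8, -95.5, 195.4]
eef_rot: [3.14, -0.437, 0.002]
wrist_force: [0.7, -0.8, -1.1]
finger_gap: 24.8
```

```bash
python3 - <<'E'
from frames import *
s=read_state(); print(inclip(CW,s["eef_pos"]),s["wrist_force"]@B,s["moment"])
c=camera("side"); save(c,"l_side",(150,80,300,200))
E
```

```text
[60.31389245 -0.65944545 25.96610477] [ 0.19313299 -0.75817893 -1.34374469] [0.01841081 0.24003939 0.02387879]
```

View pics/l_side.png

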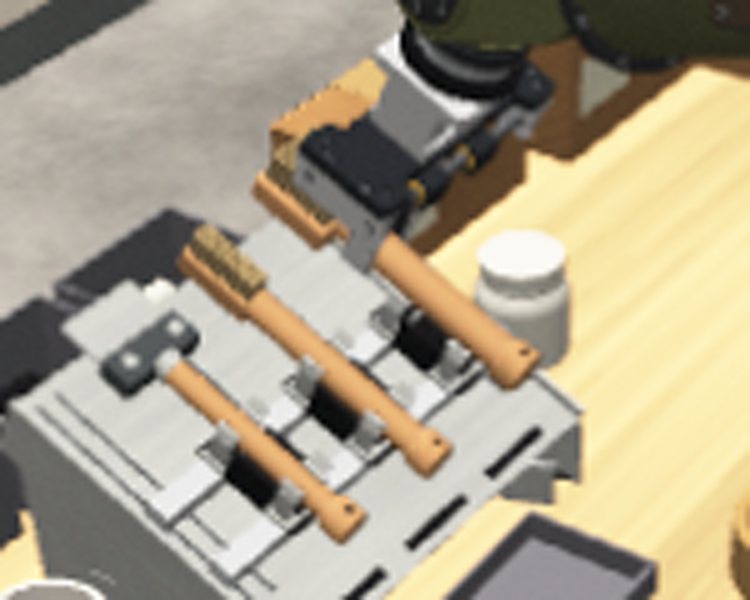

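>>> jog_arm([
  [0,-0.05,0.2,0,0,0,1],
  [0,0,0.1,0,0,0,1],
  [0,0,0.1,0,0,0,1],
  [0,0,0,0,0,0,1],
])

```text
clock: 18.05
eef_pos: [706.5, -95.3, 191.4]
eef_rot: [3.14, -0.437, 0.002]
wrist_force: [-0.8, -3.3, 3.4]
finger_gap: 25.2
```

```bash
python3 - <<'E'
from frames import *
s=read_state(); print(inclip(CW,s["eef_pos"]),s["wrist_force"]@B,s["moment"])
E
```

```text
[60.22369877 -0.39852933 21.63654062] [ 0.68507373 -3.28529432  3.41328914] [-0.72142128  0.12115166 -0.19540287]
```

>>> jog_arm([
  [0,0.1,0,0,0,0,1],
  [0,0,0,0,0,0,3.2],
  [0,0,0,0,0,0,4.6],
  [0,0,0,0,0,0,4.6],
  [0,0,0,0,0,0,4.6],
  [0,0,-2.5,0,0,0,4.6],
  [0,0,-3.5,0,0,0,4.6],
  [-3.0,0,0,0,0,0,0],
  [-3.0,0,0,0,0,0,0],
  [0,0,0,0,0,0,0],
  [0,0,0,0,0,0,0],
  [0,0,0,0,0,0,0],
])

```text
clock: 19.55
eef_pos: [627.3, -96.0, 220.4]
eef_rot: [3.14, -0.437, 0.002]
wrist_force: [-0.1, 0.4, -1.0]
finger_gap: 1.2
```

```bash
python3 - <<'E'
from frames import *
s=read_state(); print(inclip(CW,s["eef_pos"]),s["finger_gap"],s["wrist_force"]@B,s["moment"])
c=camera("side"); save(c,"m_side",(150,80,300,200))
c=camera("wrist"); pts=[clip(CW,x,0,14) for x in (-72,-26,0,26,82,144)]
save(c,"m_wrist",pts=proj(c,pts))
E
```

```text
[ 0.72002121 -0.98860054 81.42448789] 1.172241183675209 [-0.5130326   0.43715822 -0.85628211] [ 0.05712682  0.19745696 -0.01688326]
```

View pics/m_wrist.png

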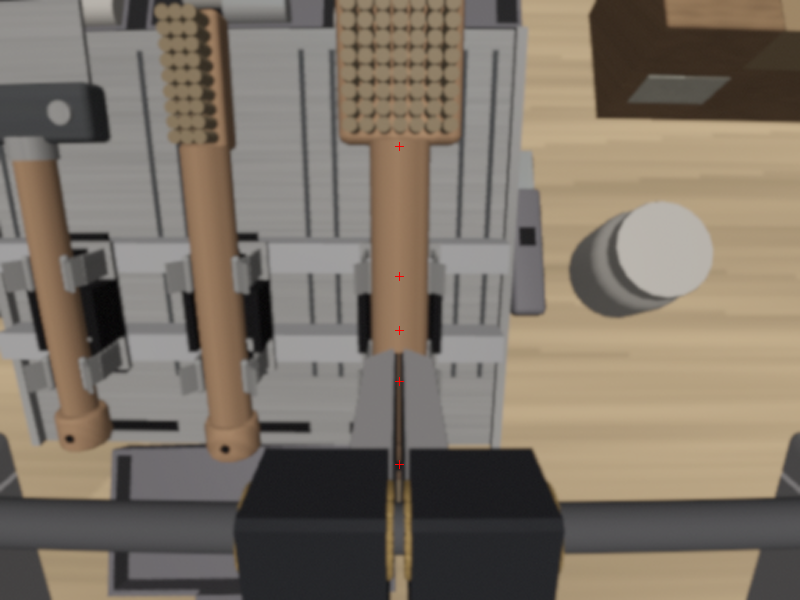

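View pics/m_side.png

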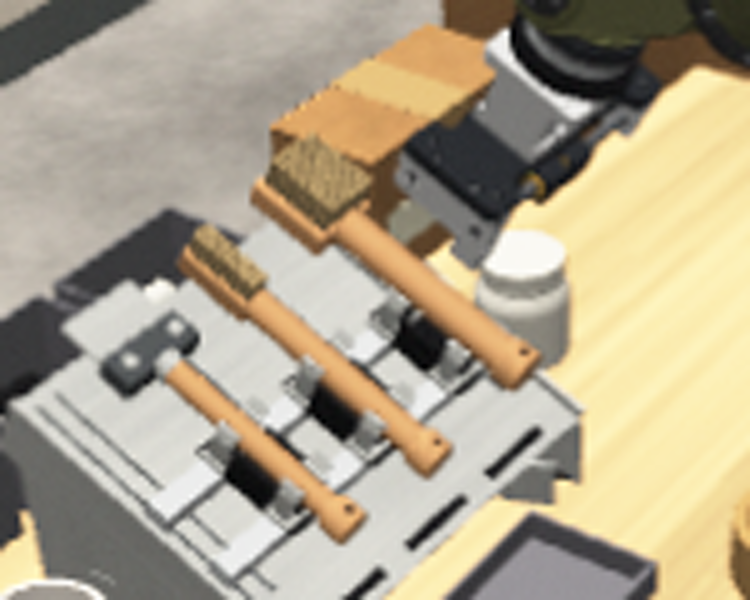

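>>> jog_arm([
  [-0.05,-0.08,1.5,0,0,0,0],
  [0,0,1.2,0,0,0,0],
  [0,0,0.6,0,0,0,0],
  [0,0,0.2,0,0,0,0],
  [0,0,0.2,0,0,0,0],
  [0,0,0.2,0,0,0,0],
  [0,0,0.2,0,0,0,0],
])

```text
clock: 20.52
eef_pos: [644.1, -95.3, 183.3]
eef_rot: [3.14, -0.438, 0.002]
wrist_force: [-0.7, 0.3, 4.8]
finger_gap: 0.4
```

```bash
python3 - <<'E'
from frames import *
s=read_state(); print(inclip(CW,s["eef_pos"]),s["wrist_force"]@B,s["moment"])
E
```

```text
[ 0.20225054 -0.30599117 40.68736912] [1.37609109 0.3159086  4.60967122] [ 0.05913753 -0.0042282   0.00139057]
```

>>> jog_arm([
  [0,0,0.2,0,0,0,0],
  [0,0,0.1,0,0,0,0],
])

```text
clock: 20.78
eef_pos: [644.5, -95.3, 179.7]
eef_rot: [3.141, -0.435, 0.002]
wrist_force: [-6.0, 0.0, 4.4]
finger_gap: 0.5
```

>>> jog_arm([
  [0,0,0.1,0,0,0,0],
  [0,0,0.05,0,0,0,0],
])

```text
clock: 21.02
eef_pos: [645.3, -95.2, 178.2]
eef_rot: [3.141, -0.436, 0.002]
wrist_force: [-1.9, -1.2, 1.7]
finger_gap: 0.6
```

```bash
python3 - <<'E'
from frames import *
s=read_state(); print(inclip(CW,s["eef_pos"]),s["wrist_force"]@B,s["moment"])
E
```

```text
[-0.85830245 -0.24198958 35.51943185] [-1.00442868 -1.23861178  2.35863716] [-0.00892093  0.49464257 -0.04192061]
```

>>> jog_arm([
  [0,0,0.1,0,0,0,0],
  [0,0,0.1,0,0,0,0],
  [0,0,0,0,0,0,0],
])

```text
clock: 21.4
eef_pos: [645.9, -95.3, 177.5]
eef_rot: [3.14, -0.436, 0.002]
wrist_force: [-13.1, 0.6, 10.8]
finger_gap: 0.3
```

```bash
python3 - <<'E'
from frames import *
s=read_state(); print(inclip(CW,s["eef_pos"]),s["wrist_force"]@B,s["moment"])
c=camera("side"); save(c,"n_side",(150,80,300,200))
E
```

```text
[-0.55717788 -0.2782045  34.68983942] [-7.32289937  0.64715233 15.35589418] [ 0.09975025  1.79791013 -0.01198846]
```

View pics/n_side.png

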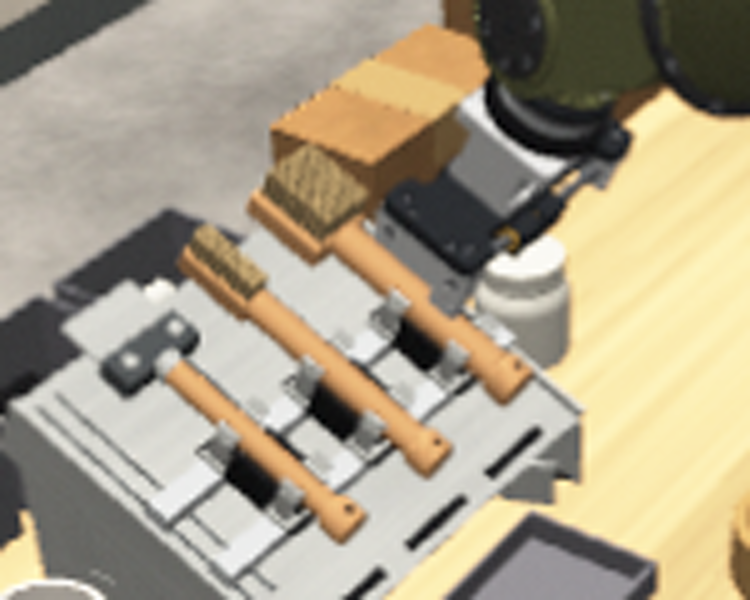

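>>> jog_arm([
  [0,0,0.1,0,0,0,0],
  [0,0,0.05,0,0,0,0],
])

```text
clock: 21.7
eef_pos: [646.2, -95.3, 177.3]
eef_rot: [3.14, -0.436, 0.002]
wrist_force: [-32.6, 1.1, 28.1]
finger_gap: 0.7
```

```bash
python3 - <<'E'
from frames import *
s=read_state(); print(inclip(CW,s["eef_pos"]),s["wrist_force"]@B,s["moment"])
E
```

```text
[-0.36493608 -0.28700896 34.38149839] [-17.69845827   1.16115899  39.2567704 ] [0.31593978 3.64995755 0.13883218]
```

>>> jog_arm([
  [0,0,-1,0,0,0,0],
  [0,0,-4,0,0,0,2],
  [0,0,-5,0,0,0,4],
  [0,0,0,0,0,0,4],
])

```text
clock: 22.2
eef_pos: [605.1, -95.5, 270.3]
eef_rot: [3.139, -0.443, 0.002]
wrist_force: [0.9, 0.2, -0.5]
finger_gap: 27.0
```

```bash
python3 - <<'E'
from frames import *
c=camera("wrist"); pts=[clip(CW,x,0,0) for x in (-72,-26,0,26,82,144)]
save(c,"o_wrist",pts=proj(c,pts))
s=read_state(); print(s["wrist_force"])
go([430,10,200],tilt(0),step=5)
E
```

```text
[ 0.35583694 -1.17223377 -0.34021548]
t 22.25 total shift cm [-18.69 -10.56  -1.33] turn deg [  0.09 -25.2    0.08] N 5
  screw row [np.float64(-3.76), np.float64(-2.11), np.float64(0.4), np.float64(0.02), np.float64(-5.04), np.float64(0.02)]
```

View pics/o_wrist.png

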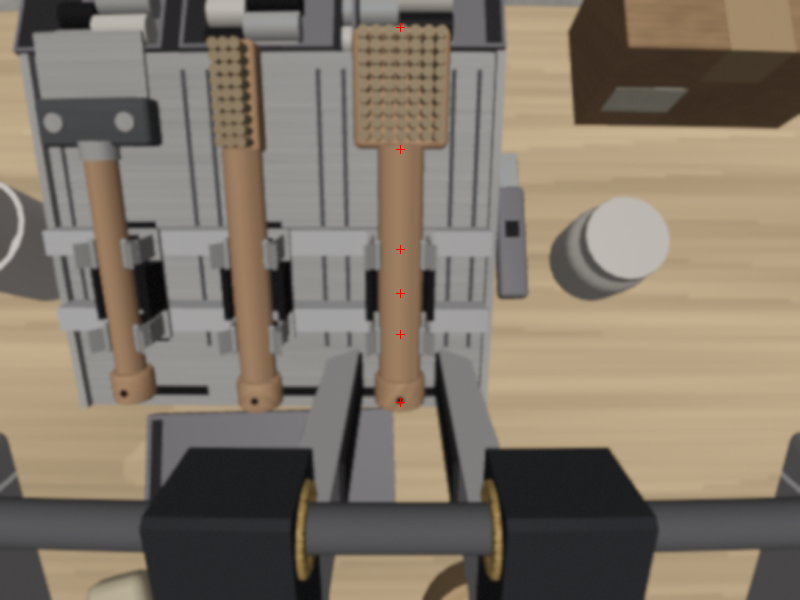

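The brush is home on its seat axis at column 400, straight, with both jaw pairs around it at rows 250 and 335. Now the tray.

>>> jog_arm([
  [-3.76,-2.11,0.4,0.02,-5.04,0.02,5],
  [-3.76,-2.11,0.4,0.02,-5.04,0.02,5],
  [-3.76,-2.11,0.4,0.02,-5.04,0.02,5],
  [-3.76,-2.11,0.4,0.02,-5.04,0.02,5],
  [-3.76,-2.11,0.4,0.02,-5.04,0.02,5],
  [0,0,0,0,0,0,5],
  [0,0,0,0,0,0,5],
])

```text
clock: 23.12
eef_pos: [430.1, 10.0, 198.4]
eef_rot: [-3.14, 0.003, 0.0]
wrist_force: [1.3, -0.3, -0.5]
finger_gap: 50.0
```

```bash
python3 - <<'E'
from frames import *
s=read_state(); print(s["clock"],s["eef_pos"],s["eef_rot"])
c=camera("wrist"); save(c,"p_tray"); d={k:c[k] for k in("K","k1","rvec","tvec","image")}; np.savez("p_cam.npz",**d)
E
```

```text
23.125 [430.09900949   9.9762417  198.40792101] [-3.14046439e+00  2.53734711e-03  2.21986353e-05]
```

View pics/p_tray.png

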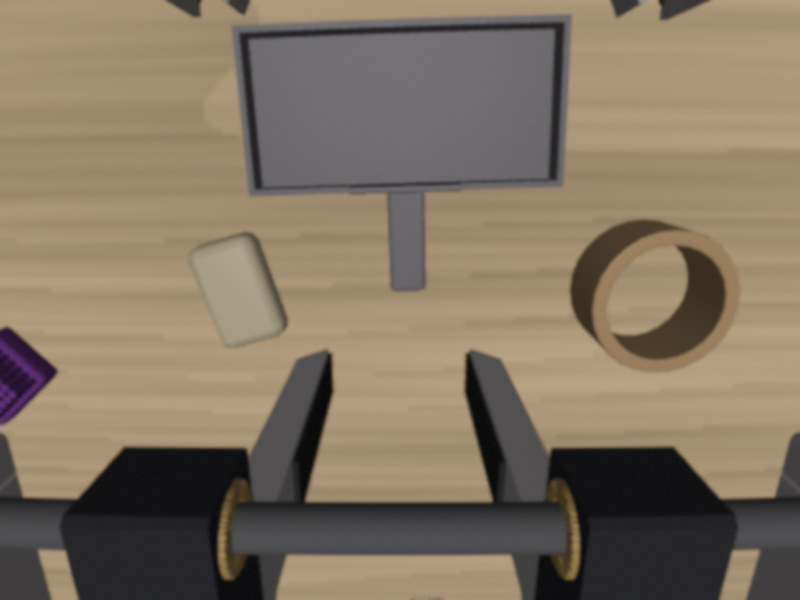

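```bash
python3 - <<'E'
from frames import *
from scipy.optimize import least_squares
d=np.load("p_cam.npz"); c={k:d[k] for k in d.files}; c["k1"]=float(c["k1"])
P=np.array([[234,28],[571,16],[564,186],[251,194],[389,290],[425,289]])*.64-.2
M=np.array([[50,100,12.5],[50,-100,12.5],[-50,-100,12.5],[-50,100,12.5],[-117,12,10.5],[-117,-12,10.5]])
W=lambda q:M@Rn.from_euler('z',q[2]).as_matrix().T+[q[0],q[1],12.5]
f=least_squares(lambda q:(proj(c,W(q))-P).ravel(),[530,8,0]); print(f.x,f.fun.round(1))
x,y,yaw=f.x
tab=lambda q:np.array([q[0]-100*np.cos(q[2]),q[1]-100*np.sin(q[2])])
print("tab",tab(f.x))
home=Rr@[-48,0,0]+[p[0],p[1],0]; print("home",home,"tab home",tab([home[0],home[1],p[2]]))
print("flare px", onz(c,np.array([[248,10],[613,10]])*.64-.2,34))
go([*tab(f.x),33],tilt(yaw))
np.save("tray.npy",f.x)
E
```

```text
[5.33937641e+02 8.59515856e+00 2.76583110e-02] [-1.7 -2.5  1.5 -1.5  0.1  0.8 -1.5  1.2  0.9  1.7  0.8  1.7]
tab [433.97588738   5.82968008]
home [641.800096    -9.39599994   0.        ] tab home [541.800296   -9.5959998]
flare px [[ 586.51506613   97.14103614   34.        ]
 [ 586.98309972 -109.74897165   34.        ]]
t 23.18 total shift cm [ 0.43  0.42 16.55] turn deg [-0.06  0.14 -1.61] N 4
  screw row [np.float64(0.1), np.float64(0.1), np.float64(4.14), np.float64(-0.02), np.float64(0.04), np.float64(-0.4)]
```

>>> jog_arm([
  [0.43,0.42,4.0,0,0,-1.6,5],
  [0,0,5.0,0,0,0,5],
  [0,0,5.0,0,0,0,5],
  [0,0,2.9,0,0,0,5],
  [0,0,0,0,0,0,3],
  [0,0,0,0,0,0,1],
  [0,0,0,0,0,0,1],
  [0,0,0,0,0,0,1],
], squeeze=30)

```text
clock: 24.18
eef_pos: [433.9, 6.0, 30.8]
eef_rot: [-3.141, 0.001, 0.028]
wrist_force: [0.7, -2.2, 3.4]
finger_gap: 23.4
```

```bash
python3 - <<'E'
from frames import *
s=read_state(); print(s["clock"],s["eef_pos"],s["eef_rot"],s["finger_gap"],s["wrist_force"],s["moment"])
c=camera("wrist"); save(c,"q_tray"); d={k:c[k] for k in("K","k1","rvec","tvec","image")}; np.savez("q_cam.npz",**d)
E
```

```text
24.175 [433.94981375   5.98137997  30.83432475] [-3.14084322e+00  7.87990429e-04  2.77130589e-02] 23.408226165202745 [ 0.69870224 -2.17067872  3.41566608] [-0.46386176 -0.16635517 -0.11380423]
```

View pics/q_tray.png

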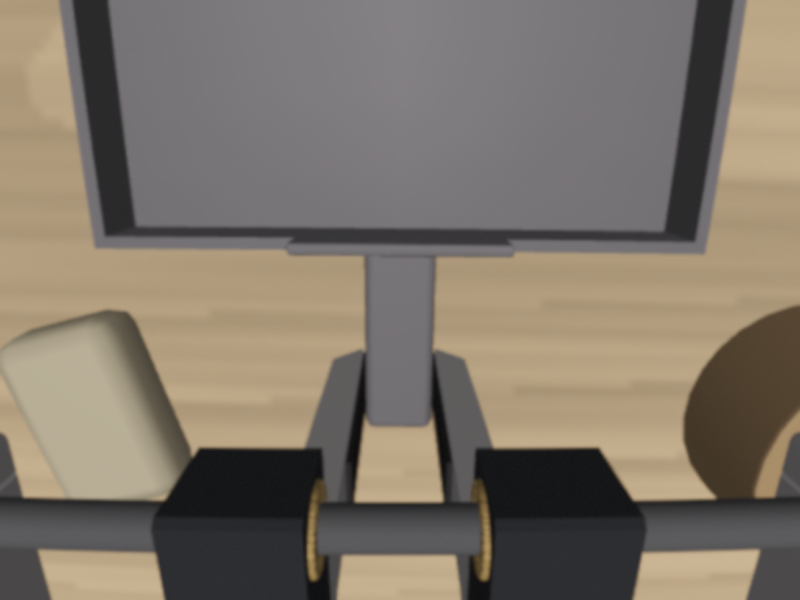

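>>> jog_arm([
  [0,0.55,0,0,0,0.3,1],
  [0,0.55,0,0,0,0.3,1],
  [0.2,0.5,0,0,0,0.3,1],
  [1.0,0,0,0,0,0,1],
  [1.0,0.03,0,0,0,0,1],
  [1.0,0.03,0,0,0,0,1],
  [0,0,0,0,0,0,1],
])

```text
clock: 25.1
eef_pos: [466.0, -10.4, 29.9]
eef_rot: [-3.141, 0.003, 0.012]
wrist_force: [1.0, 0.3, 5.0]
finger_gap: 23.8
```

```bash
python3 - <<'E'
from frames import *
s=read_state(); print(s["clock"],s["eef_pos"],s["eef_rot"],s["finger_gap"],s["wrist_force"],s["moment"])
c=camera("wrist"); save(c,"r_wrist")
for n in ("top","side"):
    c=camera(n); q=[[p[0]-48+dx-74.3,p[1]+dy,25] for dx,dy in ((50,100),(50,-100),(-50,-100),(-50,100))]
    save(c,"r_"+n,(200,90,350,240) if n=="top" else (170,120,320,240),pts=proj(c,q))
E
```

```text
25.1 [466.00824778 -10.39821068  29.89004136] [-3.14053351e+00  2.83407492e-03  1.17295888e-02] 23.788396999873136 [1.04342018 0.33671693 5.02164917] [ 0.12763682 -0.42513378 -0.00785269]
```

View pics/r_wrist.png

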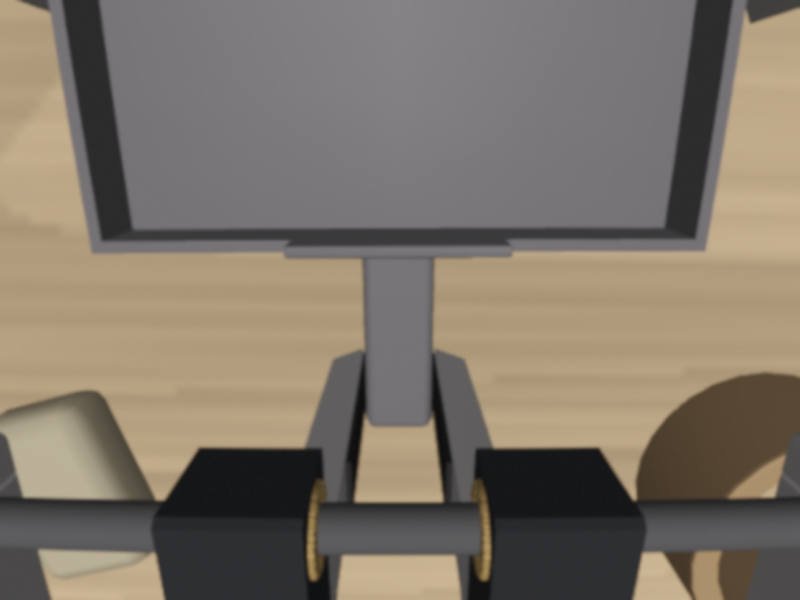

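View pics/r_side.png

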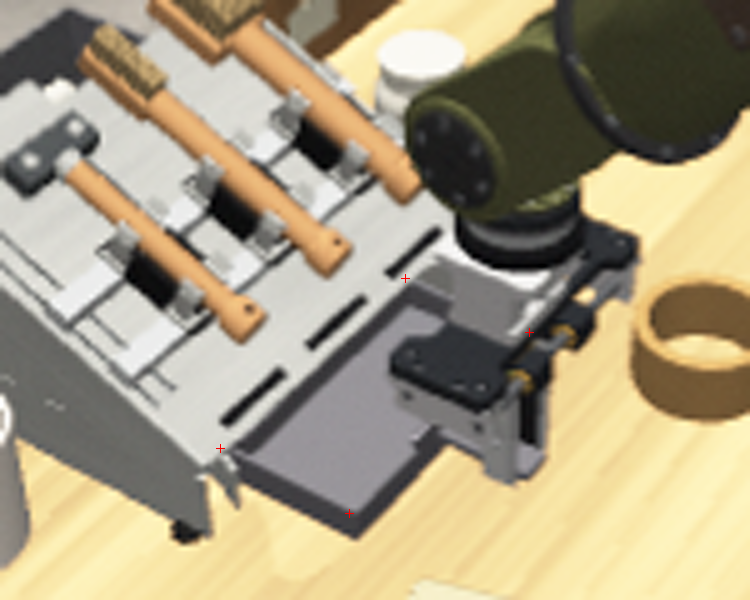

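View pics/r_top.png

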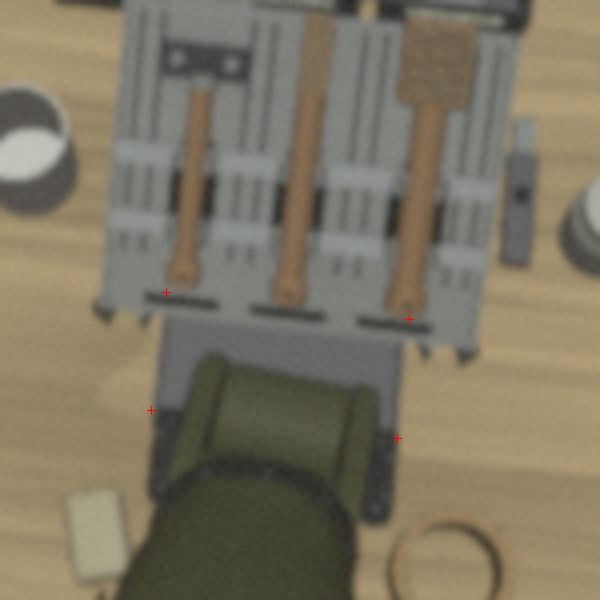

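>>> jog_arm([
  [0.8,0.01,-0.05,0,0,0,1],
  [1.0,0.01,0,0,0,0,1],
  [1.0,0.01,0,0,0,0,1],
  [1.0,0.01,0,0,0,0,1],
  [0,0,0,0,0,0,1],
])

```text
clock: 25.88
eef_pos: [503.9, -10.2, 30.1]
eef_rot: [-3.14, 0.003, 0.012]
wrist_force: [2.0, 0.4, 4.5]
finger_gap: 23.5
```

```bash
python3 - <<'E'
from frames import *
s=read_state(); print(s["clock"],s["eef_pos"],s["eef_rot"],s["finger_gap"],s["wrist_force"],s["moment"])
c=camera("wrist"); save(c,"s_wrist")
E
```

```text
25.875 [503.86157578 -10.16364275  30.1107072 ] [-3.14046193  0.00325115  0.01184659] 23.542897974777464 [2.02910128 0.38833822 4.53067657] [ 0.06322385 -0.52957428  0.01421817]
```

View pics/s_wrist.png

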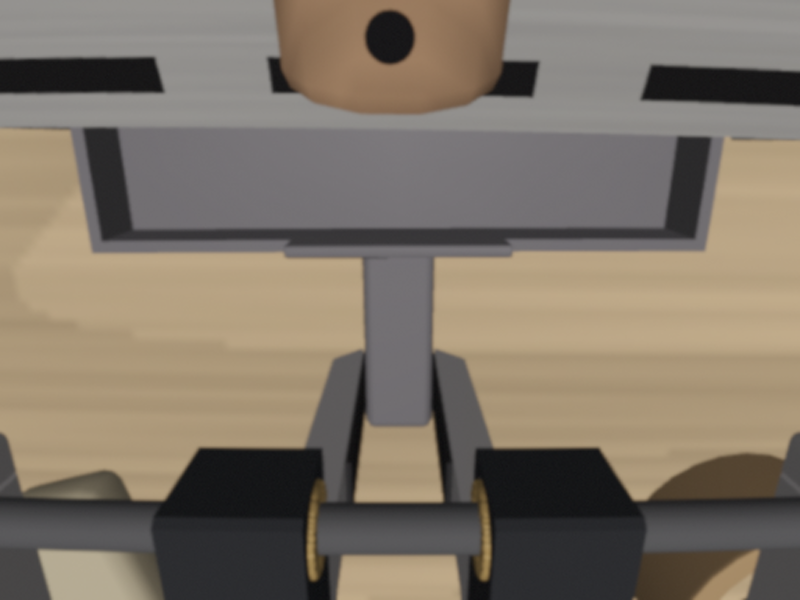

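>>> jog_arm([
  [0.8,0.01,0,0,0,0.3,1],
  [0.8,0.01,0,0,0,0.3,1],
  [0.6,0.01,0,0,0,0,1],
  [0,0,0,0,0,0,1],
])

```text
clock: 26.42
eef_pos: [525.3, -10.2, 30.0]
eef_rot: [-3.14, 0.004, 0.001]
wrist_force: [-2.1, 0.6, 5.7]
finger_gap: 23.5
```

```bash
python3 - <<'E'
from frames import *
s=read_state(); print(s["clock"],s["eef_pos"],s["eef_rot"],s["finger_gap"],s["wrist_force"],s["moment"])
c=camera("side"); save(c,"t_side",(170,120,320,240))
E
```

```text
26.425 [525.34458556 -10.20385467  29.96649221] [-3.14044350e+00  4.29145208e-03  1.43676188e-03] 23.523588956607973 [-2.06416108  0.56040576  5.70347706] [0.12301923 0.07822969 0.03920744]
```

View pics/t_side.png

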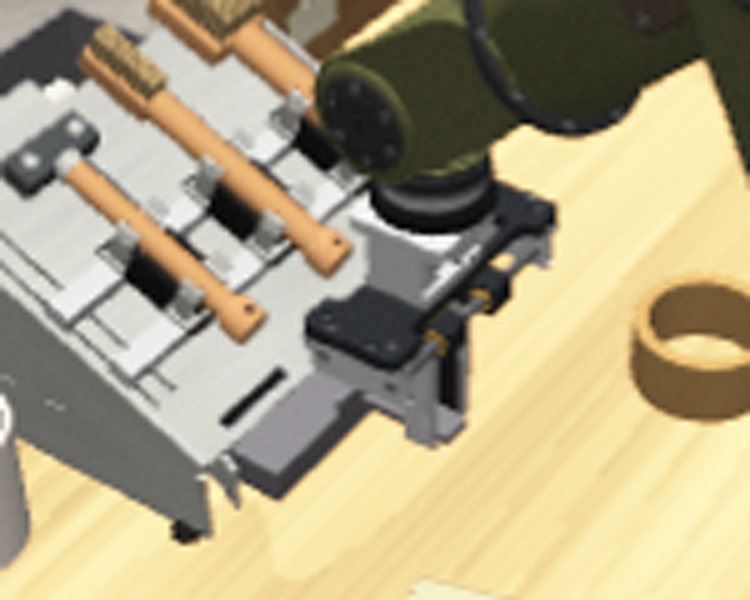

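>>> jog_arm([
  [0.4,0,0,0,0,0,1],
  [0.4,0,0,0,0,0,1],
  [0.3,0,0,0,0,0,1],
])

```text
clock: 26.85
eef_pos: [535.6, -10.2, 29.8]
eef_rot: [-3.14, 0.006, 0.001]
wrist_force: [-7.5, 1.0, 8.8]
finger_gap: 24.0
```

>>> jog_arm([
  [0.3,0,0,0,0,0,1],
  [0.2,0,0,0,0,0,1],
])

```text
clock: 27.1
eef_pos: [540.6, -10.2, 29.8]
eef_rot: [-3.14, 0.006, 0.001]
wrist_force: [-6.5, -0.4, 9.1]
finger_gap: 23.9
```

>>> jog_arm([
  [0.2,0,0,0,0,0,1],
  [0.2,0,0,0,0,0,1],
])

```text
clock: 27.35
eef_pos: [542.8, -10.0, 29.5]
eef_rot: [-3.14, 0.011, 0.002]
wrist_force: [-25.1, 2.2, 20.0]
finger_gap: 23.8
```

```bash
python3 - <<'E'
from frames import *
s=read_state(); print(s["clock"],s["eef_pos"],s["wrist_force"],s["moment"])
c=camera("side"); save(c,"u_side",(170,120,320,240))
c=camera("wrist"); save(c,"u_wrist")
E
```

```text
27.35 [542.76954089  -9.99034259  29.46268802] [-25.06431333   2.232107    19.97874044] [0.40761102 4.5158642  0.05193609]
```

View pics/u_side.png

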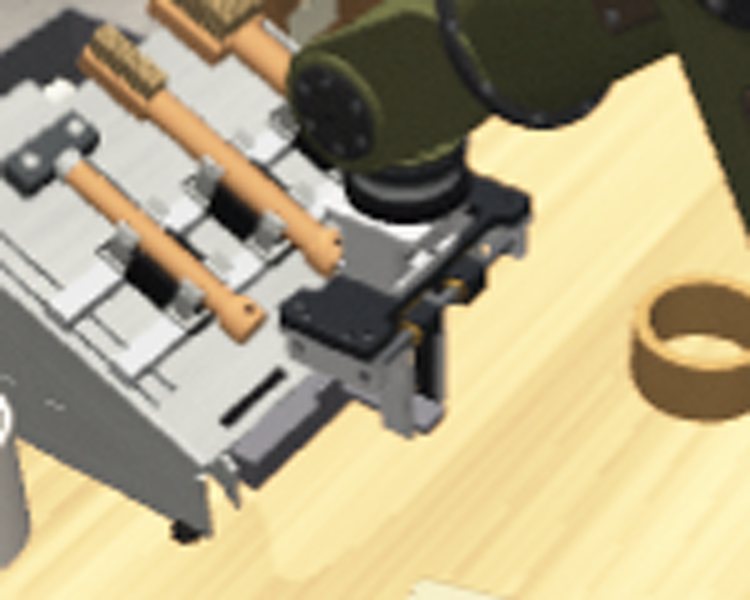

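View pics/u_wrist.png

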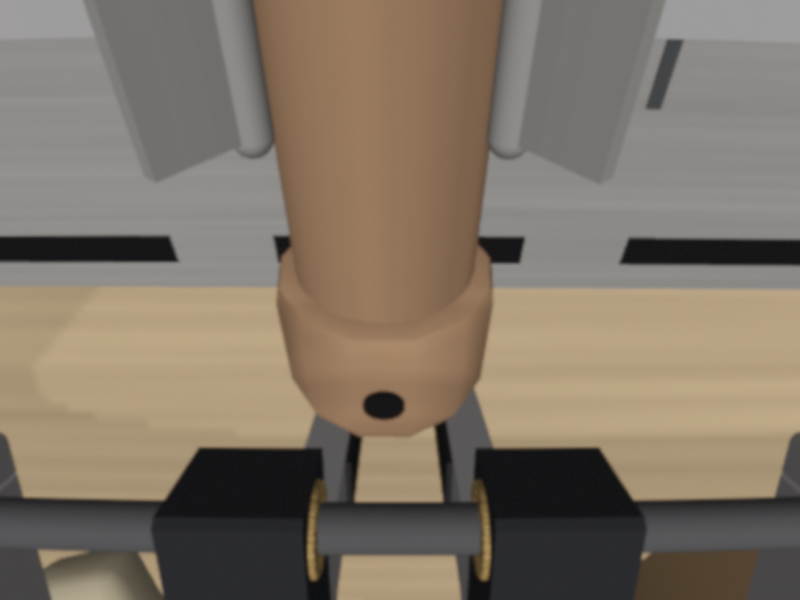

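```bash
python3 - <<'E'
from frames import *
c=camera("side"); q=[Rr@[-98,y,z]+[p[0],p[1],0] for y in (100,50) for z in (25,0)]+[Rr@[-100,y,58]+[p[0],p[1],0] for y in (150,100,50)]
save(c,"v_side",(190,175,270,235),pts=proj(c,q))
E
```

```text
(no output)
```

View pics/v_side.png

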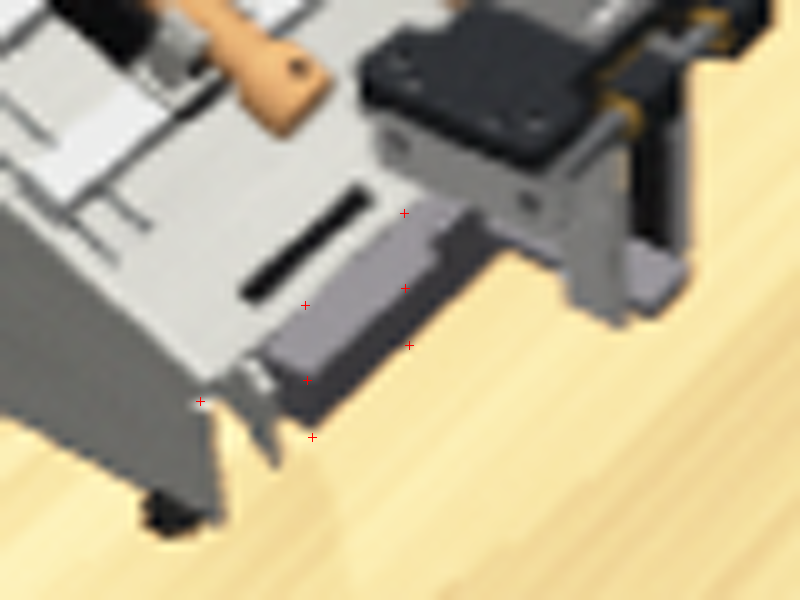

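The tray's front edge sits about where the home pose predicts (actual (305,372) against (307,380) predicted). The force rise at 542.8 agrees with stop contact. Releasing.

>>> jog_arm([
  [0,0,0,0,0,0,3.2],
  [0,0,0,0,0,0,4.5],
  [0,0,0,0,0,0,4.5],
  [0,0,0,0,0,0,4.5],
  [-2,0,0,0,0,0,4.5],
  [-4,0,-1,0,0,0,4.5],
  [-3,0,-5,0,0,0,4.5],
  [-2,0,-6,0,0,0,4.5],
  [0,0,-5,0,0,0,4.5],
  [0,0,0,0,0,0,4.5],
  [0,0,0,0,0,0,4.5],
])

```text
clock: 28.88
eef_pos: [436.1, -10.4, 198.8]
eef_rot: [-3.14, 0.004, 0.002]
wrist_force: [-0.1, -0.3, -0.9]
finger_gap: 44.7
```

```bash
python3 - <<'E'
from frames import *
s=read_state(); print(s["clock"],s["eef_pos"],s["wrist_force"],s["moment"])
c=camera("side"); q=[Rr@[-98,y,25]+[p[0],p[1],0] for y in (100,-100)]
save(c,"w_side",(150,80,320,240),pts=proj(c,q))
c=camera("wrist"); q=[Rr@[-98,y,25]+[p[0],p[1],0] for y in (100,-100)]+[Rr@[-165,y,23]+[p[0],p[1],0] for y in (12,-12)]+[Rr@[-100,y,58]+[p[0],p[1],0] for y in (150,-150)]
save(c,"w_wrist",pts=proj(c,q)); np.savez("w_cam.npz",**{k:c[k] for k in("K","k1","rvec","tvec","image")})
E
```

```text
28.875 [436.05443893 -10.42022674 198.79419615] [-0.147848   -0.30864023 -0.870161  ] [ 0.08948468 -0.04055391  0.03648823]
```

View pics/w_side.png

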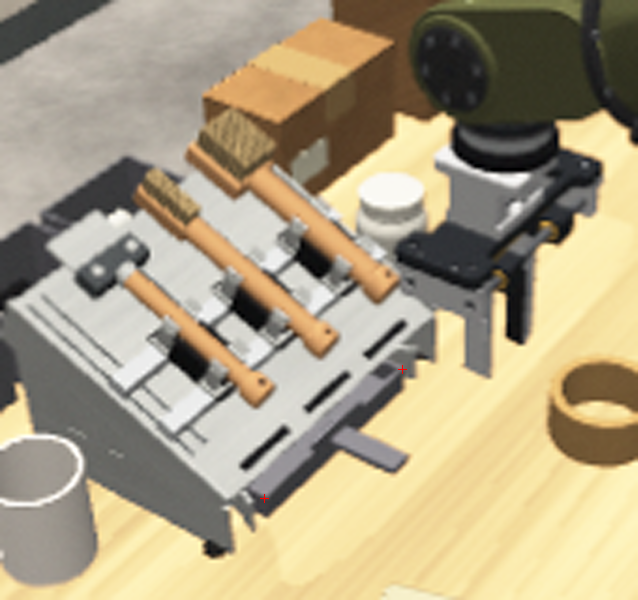

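View pics/w_wrist.png

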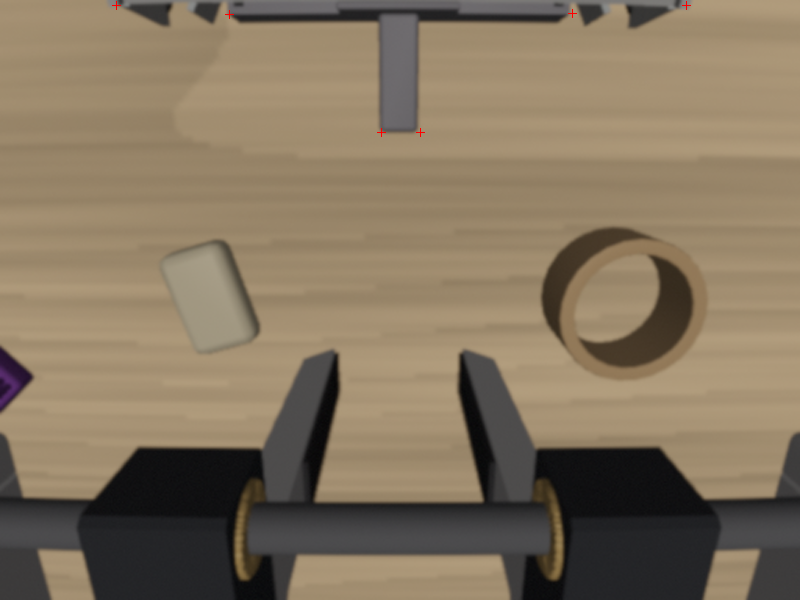

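```bash
python3 - <<'E'
from frames import *
c=camera("top"); pts=[clip(C,x,0,0) for C in (CN,CW) for x in (-72,0,82,142)]
save(c,"x_top",(200,80,350,230),pts=proj(c,pts))
c=camera("side"); save(c,"x_side",(170,100,280,190),pts=proj(c,pts))
E
```

```text
(no output)
```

View pics/x_side.png

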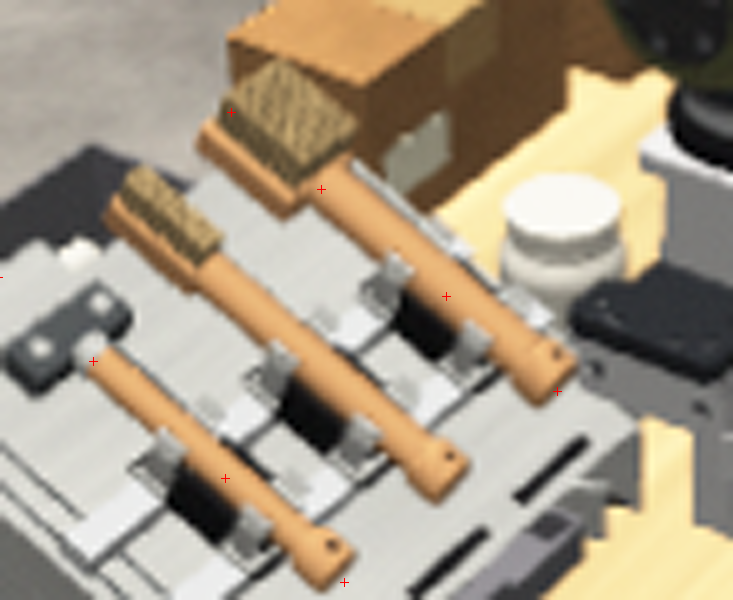

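View pics/x_top.png

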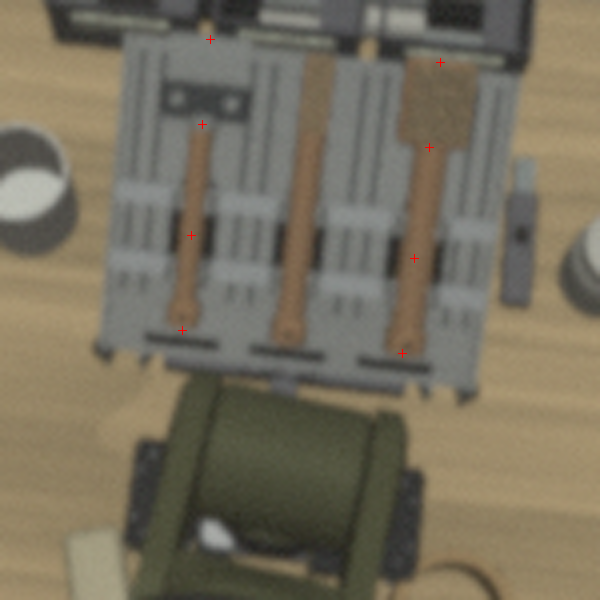

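Both handles lie parallel to the hanging brush, and their axes match the predicted seats in both views: narrow near (225,478) and wide near (446,296) in the side crop. The tray is home and nothing is touching the robot, so I'm handing in.

```bash
python3 - <<'E'
from cell import *
print(sign_off())
E
```

```text
the job is handed in; nothing more can be done
None
```

I put the scraper in the narrow clips, the brush in the wide clips and the drip tray in its bay, then handed in at about 29 s of the 72 s allowed. `sign_off` gave no verdict.

- **Scraper and brush:** I laid each handle on its clip lips and pushed it midway between the clips until it snapped. The force then rose steeply on the rests, to 25 N for the scraper and 39 N for the brush. In the wrist and side views both are straight on the predicted seat axes, heads at the high end. The brush lay about 3 mm up the slope from centre when I laid it on the lips, well inside the 30 mm allowed.
- **Tray:** I gripped the tab, squared the tray up and slid it in until the force reached 25 N at the stop. After release its front edge matched the predicted home position to about 1–2 mm, and it sat square and centred between the guides.
- **Everything else:** The hanging brush and the soap, tape, mug, jar and cutter looked unmoved in the pictures; I did not measure them at the end. The gripper was clear of everything.
- **Disagreements:** The rack angle came out at 0.015 rad from the top camera and -0.003 rad from the wrist camera. I used 0.002 rad. Single readings of the bay's middle also differed by about 3 mm.

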